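Hook the small shelf into the slotted rack, lock it, and stand the dropper bottle on it

ROBOT

A 6-joint arm with a two-finger parallel gripper is mounted at the origin on a cart in front of the work surface, level with it; the furniture and walls round the work are solid. World frame = base frame: x ahead of the robot, y to its left, z up, the work surface at z = 0. Lengths are in m, angles in rad, forces in N, time in s.
With the tool pointing down it reaches from about 0.4 to 0.825 m from the base axis. Payload 7 kg.
Tool frame: the origin (TCP) lies midway between the tips of the shut fingers; the grasp point (between the pads) lies 19 mm behind it; z points along the fingers, y is the direction in which the jaws open and shut (so a half turn about z gives the same grasp; the last joint's range is limited). The gripper opens to 88 mm and grips with 3 to 60 N. Pads are 19 mm wide; open, the fingers measure 130 mm over their backs; the gripper's body (78 mm by 193 mm) begins 47 mm behind the grasp point.
Start: joints at [-1.056, 0.359, 0.012, 0, -1.224, -0.288], TCP at [0.152, -0.658, 0.227] pointing down, gripper open.
Joint ranges: [-3.07, 3.07], [-1.43, 2.12], [-1.02, 1.25], [-3.03, 1.67], [-3.05, -0], [-3.03, 3.03]. Speed limits (rad/s): [2.39, 2.39, 3.01, 3.14, 3.14, 3.14].

INTERFACE

Orientations are given as a rotation vector (axis times angle).
In Python, from workcell import status, eyes, manip gives the robot as it stands. The module is installed in compiled form; this text tells all that it offers.
- The arm moves only by the tool apply_moves, never from a script. Its argument "commands" is a list of rows, each a list of 3 entries, a list of its own where there are three numbers: the finger opening in cm, from 0 to 8.76, then the shift along the world's x, y, z in cm, then the turn, a rotation vector about the world's x, y, z in rad. A call has 1 to 12 rows; each row is the pose to reach, as a shift and turn from the pose commanded when the call began; what a row does not reach only later rows make up. A row lasts 1/8 s, in which the tool goes at most 62.5 mm and 10.7 degrees, less where a joint would pass 70% of its speed; a pose out of reach is approached as far as the arm can. A call with a gripper value outside its range is refused whole. The fingers move at their own pace and stop on an object; "grip_force" is the grip in N (left out, the last holds). Time passes only in rows, so rows that repeat a pose let the fingers close. It gives the time, the measured TCP pose, the force and the opening at its end, in the units of the state.
- status.observe(): the state, without advancing time (a new reading comes with each control period).
- eyes.capture(name): name is "side" or "top" or "wrist"; returns a dict with "pixels" (420x560x3 uint8, blue, green, red), "z_map" (420x560 float32, m along the optical axis (not along the pixel's ray), 0 where there is no reading), "K" (3x3 intrinsics, pixels), "xyz" and "attitude" of the camera in the world. Camera axes: x right, y up, looking along -z (the intrinsics and any distortion apply to the point x, -y, -z); pixel columns grow to the right and rows downward; lengths in m; the calibration is good to about 2 mm. A picture is of the moment at which its call begins.
- manip.close_job(): hands the job in, once; it reports no verdict.
The state is a dict: "clock": time; "joint_pos": joint angles; "qvel": joint speeds; "effort": joint torques, N m; "tool_pos": TCP position; "eef_rot": TCP orientation; "contact_force": force on the tool from outside, world axes, zero at the start; "moment": the same for the moment, N m; "finger_gap": finger opening in m.
Only numpy, scipy, OpenCV 4.12 (cv2) and the standard library are available. Lean on these libraries where they do the work, as an engineer would, in place of code of your own. Each camera call takes 0.05 s, during which the arm holds its last target.

TASK

Put up the small white hook-on shelf on the bench rack: hook its four claws into the top two slots of both slotted uprights and press it down, firmly but without forcing it, until the spring catch snaps over it. Then stand the brown dropper bottle upright in one of the shelf's two bays. Do not drop or tip the bottle, and leave everything else where it is.

Things in the scene. Friction and masses are not known exactly. Their poses are not given: they have to be found in the camera images.
- shelf_web (a point): Grip point in the web (middle wall) of the white hook-on shelf, loose, 0.25 to 0.4 kg, standing on the worktop as it will hang. x to its back (claws), y left, z up. Web: 10 mm thick in y, from 24 mm before to 47 mm behind this point, from 34 mm below (floor) to 14 mm above it. This point is 38 mm above the underside, 51 mm in front of the back plate's rear face.
- shelf_heel (a point): Middle of the shelf's lower rear edge, 51 mm behind and 38 mm below shelf_web; same axes. It lies on rack_seat when the shelf is home in a frame that stands in its nominal place. Shelf: 97 mm deep (x), 140 mm wide (y); back plate 60 mm tall; sides 14 mm tall in front, 52 mm behind; floor 4 mm thick; front lip 14 mm; two bays beside the web, each 62 mm wide, 90 mm deep.
- shelf_claw (a point): Root of the upper left of four steel claws on the shelf's rear face: 55 mm left of the middle, 52 mm above the underside, at the lower side of its neck; the others are 110 mm right and 34 mm lower. Each: 4 mm thick (y); neck 5.5 mm long (x), 6 mm tall; then a tongue, 4 mm deep, hanging 14 mm below the neck, and behind it a nose 6.5 mm long, tapering to 3 mm thick.
- rack_seat (a point): Where shelf_heel lies, with the shelf home, if the rack's slotted frame stood in its nominal place on the fixed foot plate; 78 mm above the worktop; x into the rack, y left, z up. The frame is clamped through long holes: it stands up to 6.5 mm before or behind and 6 mm left or right of nominal (square, height true). The foot plate is 14 mm thick, 184 mm wide, and reaches 105 mm in front.
- rack_slot (a point): Nominal (see rack_seat) middle of the lower edge of the left upright's top slot, 52 mm above, 55 mm left of rack_seat. Two uprights, 26 mm wide, 110 mm apart, 165 mm tall; front sheet 4 mm. Each: four slots 6.4 mm wide, 24 mm tall, 34 mm apart. Claws enter the top two with the shelf 14 to 18 mm above home; back plate on the uprights, it goes straight down. Play 1.5 mm in depth, 1.2 mm a side.
- catch (a joint): Spring catch in the middle of the rack's upper cross rail: a sloped bolt, 16 mm wide, pushed back (m) by a striker bar on the shelf's back plate as it goes down: 0 = fully out, 0.003 to 0.005 as the bar passes. It meets the bar about 13 mm above home, yields to some 7 to 15 N downwards, and snaps out over the bar, locking the shelf, only in the last 1 mm.
- dropper_mid (a point): Middle, half-way up, of the loose brown dropper bottle with a black cap, standing on the worktop: body 33 mm across up to about 60 mm, 88 mm tall, cap 20 mm across (top 19 mm), 0.06 kg. It fits in either bay of the shelf; a bay's middle is 36 mm beside the web's middle plane and 2 mm behind shelf_web, its floor 34 mm below shelf_web.
- mouse: Bystander, not to be moved: computer mouse on its pad, 108 x 62 x 36 mm; origin at the middle of its underside.
- vials: Bystander, not to be moved: rack of capped vials, clear, 52 x 170 x 51 mm; origin at the middle of its underside.
- beaker: Bystander, not to be moved: empty 250 ml beaker, 75 x 71 x 92 mm; origin at the middle of its underside.
- bottle: Bystander, not to be moved: white bottle with a red cap, 48 mm across, 110 mm tall; origin at the middle of its underside.
- jar: Bystander, not to be moved: sample jar with a white screw lid, 58 mm across, 62 mm tall; origin at the middle of its underside.
- petri: Bystander, not to be moved: petri dish on the foot plate of the rack, 62 mm across, 14 mm tall; origin at the middle of its underside.
- tweezers: Bystander, not to be moved: tweezers, 127 x 13 x 9 mm, along its own x; origin at the middle of its underside.
Mind the look-alikes: they are no part of the job. Leave any blue look-alike of the part that bears dropper_mid alone.

How it is judged:
On the way, in this order (a step that is already met when the one before it is completed fails the run):
1. with its claws in the upper slots the shelf goes down and pushes the catch back (x of shelf_heel in the frame of rack_seat between -0.01 and 0.009 m and y of shelf_heel in the frame of rack_seat between -0.009 and 0.009 m and z of shelf_heel in the frame of rack_seat between 0.001 and 0.014 m and value of joint catch above 0.0015 m), for 0.03 s.
2. the shelf is pressed fully home and the catch has snapped out over it (x of shelf_heel in the frame of rack_seat between -0.01 and 0.009 m and y of shelf_heel in the frame of rack_seat between -0.009 and 0.009 m and z of shelf_heel in the frame of rack_seat between -0.003 and 0.003 m and value of joint catch below 0.0012 m), for 0.2 s.
At the end, for the whole second after the job is handed in: The shelf hangs home in the upper slots (shelf_heel within 3 mm of rack_seat in height, 9 to 10 mm in plan, wherever the frame stands), the catch out over it (within 1.2 mm); the dropper bottle stands upright (0.12 rad) on the floor of one bay; shelf and bottle are at rest (all of step 2 and x of dropper_mid in the frame of shelf between -0.035 and 0.035 m and y of dropper_mid in the frame of shelf between -0.06 and 0.06 m and z of dropper_mid in the frame of shelf between 0.043 and 0.053 m and angle between dropper_mid's own z axis and vertical below 0.12 rad and linear speed of each of dropper, shelf below 0.02 m/s); the robot touches nothing.
It fails at once if the shelf is forced: pressed against the rack with more than 50 N (contact force between shelf and rack above 50 N).
It fails at once if the dropper bottle is tipped over (angle between dropper_mid's own z axis and vertical above 0.6 rad).
It fails at once if the dropper bottle is let fall (linear speed of dropper above 0.7 m/s and contact force between the fingers and dropper below 0.05 N).
It fails at once if a bystander is pushed more than 25 mm from its place (distance of any of mouse, vials, beaker, bottle, jar, petri, tweezers from where it was at the start of the episode above 0.025 m).
It also fails if it takes over 72 s, if anything falls off the work surface, if the arm or the gripper's body presses on something with over 40 N, if the wrist force passes 120 N, or if a joint passes its speed limit or range.

## Working session

There is one attempt and no reset: what is moved stays moved. The work goes in short steps, Python scripts to look and compute and a tool call to move; the robot and the scene stay as the last step left them, time stands still between calls to the robot, and variables do not carry over. Pictures are saved under pics/ and viewed, and the job is handed in when it is done.

Besides the shell and the picture viewer there is one more tool, called after "Call:" by a JSON object that holds its "method" and its "body", one argument or row to a line. apply_moves: Moves the arm, as the interface text tells. Its arguments: {"type":"object","properties":{"commands":{"type":"array","items":{"type":"array"}},"grip_force":{"type":"number"}},"required":["commands"]}

```bash
mkdir -p pics; ls
python3 - <<'E'
from workcell import status, eyes
import cv2,numpy as np
s=status.observe();print(s)
for n in ["side","top","wrist"]:
    c=eyes.capture(n);cv2.imwrite(f"pics/a_{n}.png",c["pixels"]);np.savez(f"a_{n}.npz",**c);print(n,c["K"],c["xyz"],c["attitude"],c.keys())
E
```

```text
pics
{'clock': 0.0, 'joint_pos': array([-1.05592415e+00,  3.59414799e-01,  1.10669614e-02, -3.51719116e-04,
       -1.22407321e+00, -2.88132694e-01]), 'qvel': array([ 2.48791912e-04, -7.67223569e-04,  1.61592624e-04,  5.83238586e-04,
        9.86461652e-04, -9.81820601e-05]), 'effort': array([-2.16271983e-04, -5.82713413e+01,  2.93057799e+01,  6.99729100e+00,
        6.75010946e-03, -1.94868935e-04]), 'tool_pos': array([ 0.15163318, -0.65725877,  0.22560786]), 'eef_rot': array([ 3.55174645e-01, -3.12111712e+00, -2.55188390e-03]), 'contact_force': array([-0.18814203, -0.58127774,  0.74304766]), 'moment': array([-0.02161139,  0.00407618,  0.00102423]), 'finger_gap': 0.08749645363507139}
side [[482.5201273    0.         286.26325963]
 [  0.         482.5201273  207.13462019]
 [  0.           0.           1.        ]] [0.10365091 1.36760813 0.64475977] [ 0.22845807 -1.63479781 -2.35091497] dict_keys(['pixels', 'z_map', 'K', 'xyz', 'attitude'])
top [[523.94877923   0.         278.21068569]
 [  0.         523.94877923 213.88169846]
 [  0.           0.           1.        ]] [0.2630447  0.04301371 1.81146426] [ 0.10658072 -0.10048231 -1.54480769] dict_keys(['pixels', 'z_map', 'K', 'xyz', 'attitude'])
wrist [[364.90939559   0.         274.58863269]
 [  0.         364.90939559 213.19631904]
 [  0.           0.           1.        ]] [ 0.08546319 -0.67399197  0.384856  ] [-0.18264567 -0.23321726  1.78561552] dict_keys(['pixels', 'z_map', 'K', 'xyz', 'attitude'])
```

View pics/a_top.png

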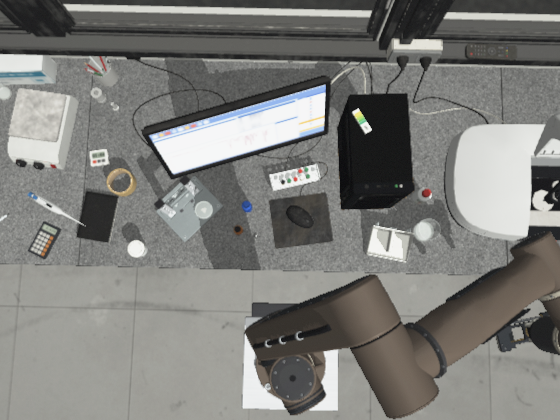

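View pics/a_side.png

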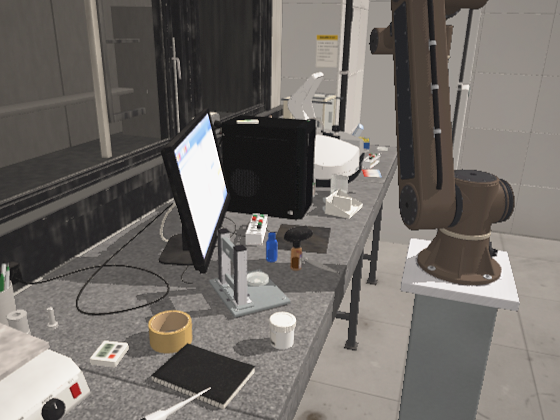

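View pics/a_wrist.png

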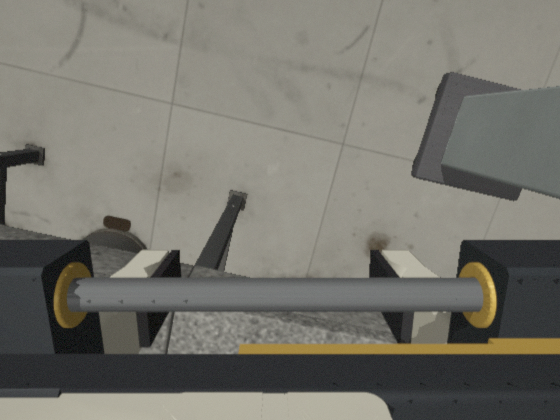

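The top view shows the rack at about (190,205), the white shelf at (388,243), the brown bottle at (238,229) and the blue look-alike at (247,206). I'll enlarge these and measure.

```bash
cat > h.py <<'E'
import numpy as np,cv2
from scipy.spatial.transform import Rotation as R
def load(f): return dict(np.load(f))
def ray(c,u,v):
    K=c["K"];d=np.array([(u-K[0,2])/K[0,0],-(v-K[1,2])/K[1,1],-1.0])
    return R.from_rotvec(c["attitude"]).apply(d)
def onz(c,u,v,z):
    d=ray(c,u,v);return c["xyz"]+d*(z-c["xyz"][2])/d[2]
def dep(c,u,v):
    return c["xyz"]+ray(c,u,v)*c["z_map"][int(round(v)),int(round(u))]
def cloud(c):
    K=c["K"];h,w=c["z_map"].shape;u,v=np.meshgrid(np.arange(w),np.arange(h))
    d=np.stack([(u-K[0,2])/K[0,0],-(v-K[1,2])/K[1,1],-np.ones((h,w))],-1)*c["z_map"][...,None]
    return (d.reshape(-1,3)@R.from_rotvec(c["attitude"]).as_matrix().T+c["xyz"]).reshape(h,w,3)
def proj(c,p):
    q=R.from_rotvec(c["attitude"]).inv().apply(np.atleast_2d(p)-c["xyz"]);K=c["K"]
    return np.c_[K[0,0]*q[:,0]/-q[:,2]+K[0,2],-K[1,1]*q[:,1]/-q[:,2]+K[1,2]]
def crop(c,x0,y0,x1,y1,s,f):
    cv2.imwrite(f,cv2.resize(c["pixels"][y0:y1,x0:x1],None,fx=s,fy=s,interpolation=cv2.INTER_CUBIC))
E
python3 - <<'E'
from h import *
t=load("a_top.npz");s=load("a_side.npz")
crop(t,140,160,280,260,5.5,"pics/b_rack_t.png")
crop(t,350,210,450,280,7,"pics/b_shelf_t.png")
crop(s,200,200,340,320,5,"pics/b_rack_s.png")
crop(s,300,170,380,230,8,"pics/b_shelf_s.png")
for u,v in [(190,160+60),(388,243),(238,229),(247,206),(204,210),(137,248),(424,230),(300,216),(290,177)]: print(u,v,dep(t,u,v).round(3))
E
```

```text
190 220 [0.473 0.356 0.019]
388 243 [ 0.409 -0.324  0.028]
238 229 [0.439 0.185 0.083]
247 206 [0.516 0.157 0.09 ]
204 210 [0.508 0.309 0.022]
137 248 [0.369 0.521 0.066]
424 230 [ 0.456 -0.445  0.035]
300 216 [ 0.494 -0.022  0.034]
290 177 [0.629 0.015 0.036]
```

View pics/b_rack_t.png

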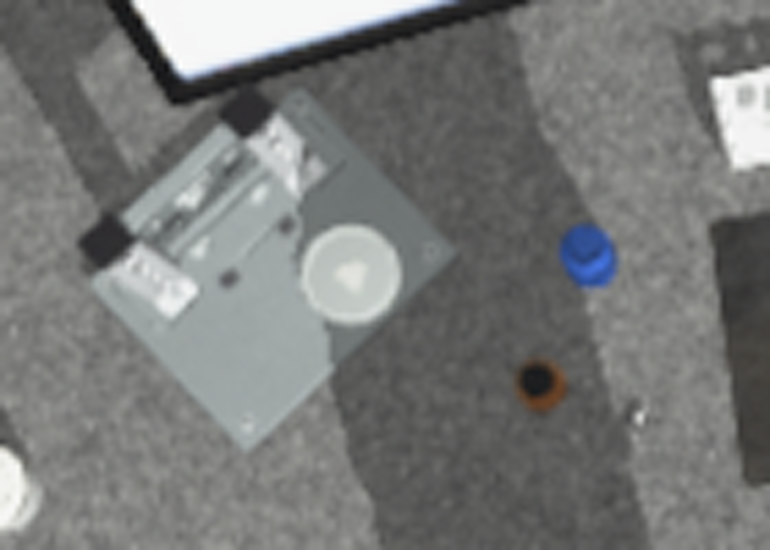

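View pics/b_shelf_t.png

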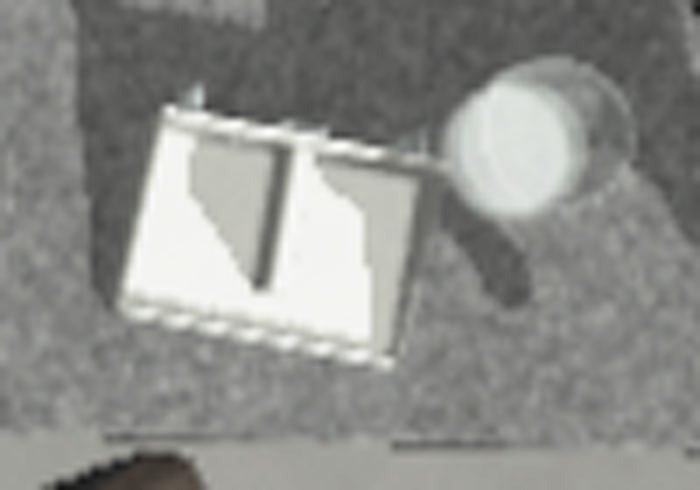

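View pics/b_rack_s.png

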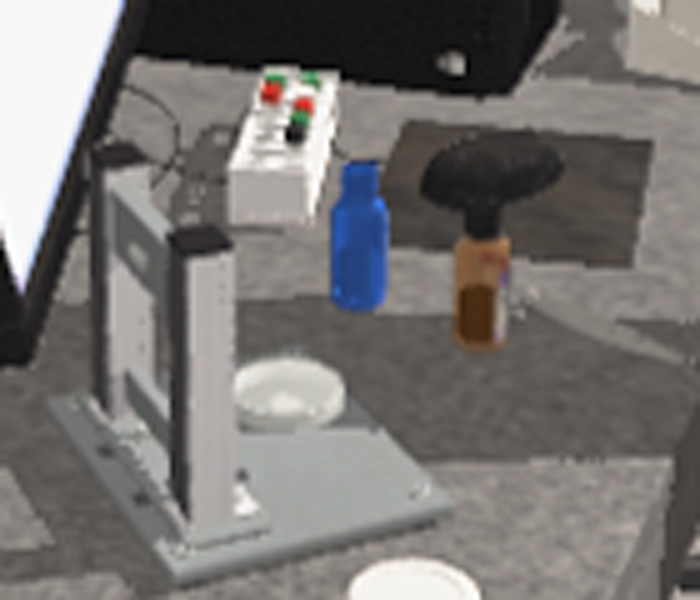

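View pics/b_shelf_s.png

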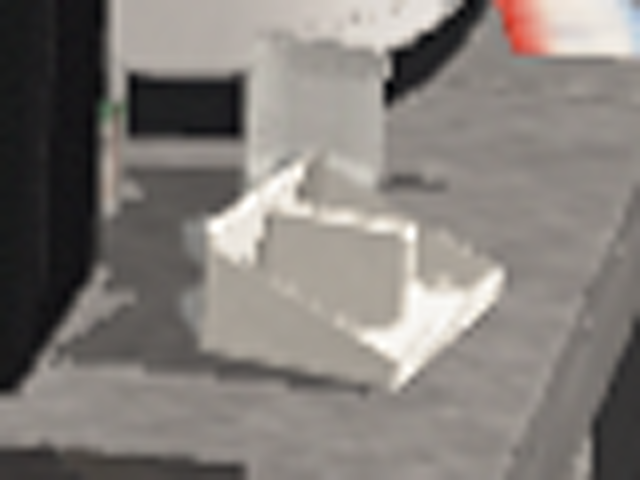

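The top crop shows the rack with its plate as a diamond, the front facing down-right, and upright caps at crop (245,112) and (105,240). The petri dish is at (350,275). The dropper candidates are blue at (590,255) and brown with a black cap at (540,385). The brown one fits the description. The shelf crop shows the back plate and claws at the top, with the beaker at its right rear corner. Next I'll measure from the depth clouds.

Run:
```python
from h import *
from workcell import status
st=status.observe()
t=load("a_top.npz");s=load("a_side.npz");w=load("a_wrist.npz")
print("tcp in wrist",proj(w,st["tool_pos"]), "tool R\n",R.from_rotvec(st["eef_rot"]).as_matrix().round(3))
Rt=R.from_rotvec(st["eef_rot"]); print("cam in tool",Rt.inv().apply(w["xyz"]-st["tool_pos"]).round(4)); print("cam axes in tool\n",(Rt.inv()*R.from_rotvec(w["attitude"])).as_matrix().round(3))
P=cloud(t)
# table height check
print("table",P[240,330],P[250,200])
def reg(x0,y0,x1,y1,z0,z1,m=None):
    Q=P[y0:y1,x0:x1];k=(Q[...,2]>z0)&(Q[...,2]<z1);return Q[k]
# shelf
hsv=cv2.cvtColor(t["pixels"],cv2.COLOR_BGR2HSV)
Q=P[222:264,362:413]
for z0,z1 in [(.045,.07),(.008,.02)]:
    q=reg(362,222,413,264,z0,z1);print("shelf",z0,len(q),q.min(0).round(3),q.max(0).round(3))
# rack
q=reg(140,165,235,245,.10,.25);print("rack high",len(q),q.min(0).round(3),q.max(0).round(3))
# monitor
q=reg(140,75,335,182,.03,.8);print("mon",len(q),q.min(0).round(3),q.max(0).round(3))
for u,v in [(170,174),(168,176),(250,150),(328,110),(148,128),(325,82),(180,180)]: print(u,v,P[v,u].round(3))
for u,v in [(184,180),(159,203),(385,120),(345,205),(424,222),(370,150),(380,205)]: print(u,v,P[v,u].round(3))
```

```text
tcp in wrist [[276.76347768 267.29459436]] tool R
 [[-0.974 -0.225 -0.   ]
 [-0.225  0.974  0.001]
 [ 0.     0.001 -1.   ]]
cam in tool [ 0.0683 -0.0011 -0.159 ]
cam axes in tool
 [[-0.     0.967  0.255]
 [ 1.     0.001 -0.001]
 [-0.001  0.255 -0.967]]
table [ 0.41684256 -0.12852423  0.00044949] [ 0.37181643  0.32064961 -0.0023584 ]
shelf 0.045 161 [ 0.383 -0.401  0.045] [ 0.477 -0.265  0.069]
shelf 0.008 257 [ 0.341 -0.402  0.008] [ 0.481 -0.238  0.02 ]
rack high 580 [0.49  0.314 0.1  ] [0.649 0.447 0.186]
mon 11201 [ 0.58 -0.11  0.03] [0.94  0.442 0.397]
170 174 [0.614 0.414 0.108]
168 176 [ 0.63   0.445 -0.001]
250 150 [0.704 0.152 0.103]
328 110 [ 0.806 -0.097  0.225]
148 128 [0.687 0.422 0.387]
325 82 [ 0.835 -0.073  0.383]
180 180 [0.583 0.368 0.169]
184 180 [0.584 0.355 0.167]
159 203 [0.509 0.433 0.161]
385 120 [ 0.743 -0.254  0.332]
345 205 [ 0.524 -0.167  0.107]
424 222 [ 0.483 -0.445  0.034]
370 150 [ 0.654 -0.211  0.325]
380 205 [ 0.529 -0.283  0.097]
```

Run:
```python
from h import *
t=load("a_top.npz")
P=cloud(t);img=t["pixels"]
# dark caps
g=img.max(2);k=((g<60)&(P[...,2]>.14)&(P[...,2]<.2)).astype(np.uint8);k[:165]=0;k[:,:140]=0;k[:,230:]=0;k[220:]=0
n,l,stt,cen=cv2.connectedComponentsWithStats(k)
caps=[]
for i in range(1,n):
    if stt[i,4]>8:
        q=P[l==i];print(stt[i],cen[i],q.mean(0).round(4),np.median(q[:,2]).round(4),onz(t,*cen[i],.179).round(4),onz(t,*cen[i],.165).round(4))
        caps.append(cv2.minAreaRect(np.argwhere(l==i)[:,::-1].astype(np.float32)))
        print(caps[-1])
# plate corners from crop pixels at 5.5x
for x,y in [(247,450),(457,252),(300,88),(92,285)]:
    u,v=140+(x+.5)/5.5-.5,160+(y+.5)/5.5-.5;print("plate",onz(t,u,v,.014).round(4))
for nm,x,y in [("petri",350,275)]:
    u,v=140+(x+.5)/5.5-.5,160+(y+.5)/5.5-.5;print(nm,onz(t,u,v,.026).round(4))
for nm,x,y in [("brown",537,381)]:
    u,v=140+(x+.5)/5.5-.5,160+(y+.5)/5.5-.5;print(nm,onz(t,u,v,.088).round(4))
# shelf corners (crop 7x from 350,210)
for nm,x,y,z in [("BL",166,106,.06),("BR",438,166,.06),("FL",125,308,.014),("FR",392,362,.014)]:
    u,v=350+(x+.5)/7-.5,210+(y+.5)/7-.5;print(nm,onz(t,u,v,z).round(4))
for nm,u,v,z in [("beaker top",424.5,230,.092)]: print(nm,onz(t,u,v,z).round(4))
```

```text
[163 165   6   6  20] [165.45 167.35] [0.6245 0.4178 0.1631] 0.1613 [0.6211 0.4143 0.179 ] [0.6242 0.4174 0.165 ]
((165.46153259277344, 167.1923065185547), (6.37905216217041, 2.77350115776062), 56.3099365234375)
[180 175   9  10  48] [184.27083333 179.39583333] [0.5863 0.3552 0.1647] 0.1646 [0.5835 0.3525 0.179 ] [0.5862 0.3552 0.165 ]
((184.25001525878906, 179.25001525878906), (6.363960266113281, 7.071067810058594), 45.0)
[155 199   9   9  44] [158.75       203.45454545] [0.5068 0.433  0.1635] 0.1634 [0.5045 0.4293 0.179 ] [0.5066 0.4326 0.165 ]
((158.50001525878906, 203.50003051757812), (5.656853675842285, 7.071067810058594), 45.0)
plate [0.3991 0.3727 0.014 ]
plate [0.5272 0.2462 0.014 ]
plate [0.6302 0.3499 0.014 ]
plate [0.5008 0.4753 0.014 ]
petri [0.5093 0.3112 0.026 ]
brown [0.4391 0.1868 0.088 ]
BL [ 0.4667 -0.2678  0.06  ]
BR [ 0.4408 -0.398   0.06  ]
FL [ 0.3721 -0.2559  0.014 ]
FR [ 0.3488 -0.3862  0.014 ]
beaker top [ 0.4494 -0.4307  0.092 ]
```

The rack yaw is about 45.5°, with the caps at z 0.165 and 111 mm apart, which matches the 110 mm given. The shelf yaw is about -11°, with the beaker close at its rear right. I'll move the wrist camera over the shelf.

Call:
{"method": "apply_moves", "body": {
  "commands": [
    [8.7,[4,4,9],[0,0,-0.05]],
    [8.7,[30,32.5,9.5],[0,0,-0.42]],
    [8.7,[30,32.5,9.5],[0,0,-0.42]],
    [8.7,[30,32.5,9.5],[0,0,-0.42]],
    [8.7,[30,32.5,9.5],[0,0,-0.42]],
    [8.7,[30,32.5,9.5],[0,0,-0.42]],
    [8.7,[30,32.5,9.5],[0,0,-0.42]],
    [8.7,[30,32.5,9.5],[0,0,-0.42]],
    [8.7,[30,32.5,9.5],[0,0,-0.42]],
    [8.7,[30,32.5,9.5],[0,0,-0.42]]
  ]
}}

```text
clock: 1.4
tool_pos: [0.4516, -0.3325, 0.3213]
eef_rot: [-0.302, -3.126, -0.0]
contact_force: [-0.1, -1.1, 0.2]
finger_gap: 0.0869
```

```bash
cat > snap.py <<'E'
import sys
from h import *
from workcell import status, eyes
n=sys.argv[2];c=eyes.capture(n);np.savez(sys.argv[1]+".npz",**c);cv2.imwrite("pics/%s.png"%sys.argv[1],c["pixels"])
st=status.observe();print(st["clock"],st["tool_pos"].round(4),st["eef_rot"].round(4),st["contact_force"].round(2),st["finger_gap"],st["joint_pos"].round(2))
np.savez(sys.argv[1]+"_st.npz",**st)
E
python3 snap.py c_w wrist
```

```text
1.45 [ 0.4513 -0.333   0.3213] [-3.0330e-01 -3.1264e+00 -2.0000e-04] [-1.48  0.4  -0.69] 0.0869346501392417 [-0.29  0.12 -0.09 -0.   -1.36 -1.48]
```

View pics/c_w.png

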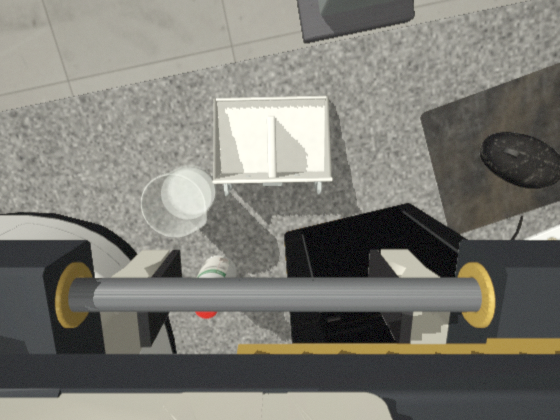

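The wrist view shows the shelf almost square at (213..330, 97..188). The claws are at the bottom, near (227,188) and (320,187). The beaker's rim is at about (175,205), its base at (188,193). I'll crop for edges.

Run:
```python
from h import *
c=load("c_w.npz");crop(c,130,85,345,245,3.5,"pics/c_shelf.png")
```

```text
(no output)
```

View pics/c_shelf.png

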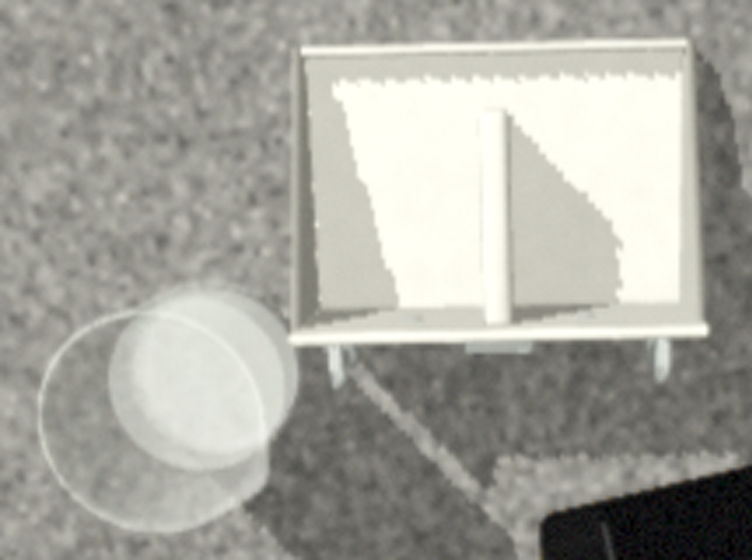

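Run:
```python
from h import *
c=load("c_w.npz");st=np.load("c_w_st.npz")
T=R.from_rotvec(st["eef_rot"]).as_matrix()
f=lambda x,y,z:onz(c,130+(x+.5)/3.5-.5,85+(y+.5)/3.5-.5,z)
A={}
for nm,x,y,z in [("BR",291,343,.06),("BL",708,335,.06),("FR",300,50,.014),("FL",692,41,.014),("webF",495,109,.052),("webB",498,325,.052),("webFl",509,112,.052),("webFr",481,112,.052),("bkbaseC",203,380,.0),("bkrimC",152,420,.092),("bkrimR",267,420,.092),("bkrimT",152,310,.092)]:
    A[nm]=f(x,y,z);print(nm,A[nm].round(4))
n=lambda a,b:np.linalg.norm(A[a]-A[b])
yaw=lambda a,b:np.degrees(np.arctan2(*(A[a]-A[b])[1::-1]))
print("W",n("BL","BR"),n("FL","FR"),"yaw",yaw("BL","BR")-90,yaw("FL","FR")-90,yaw("webB","webF"), "len",n("webB","webF"))
P=cloud(c);print("depth chk webtop",P[85+200//4,130+497*10//35].round(4))
h=np.radians(yaw("BL","BR")-90);ex=np.array([np.cos(h),np.sin(h),0]);ey=np.array([-np.sin(h),np.cos(h),0])
rear=(A["BL"]+A["BR"])/2;front=(A["FL"]+A["FR"])/2;print("mid rear",rear,"front",front,"depth",(rear-front)@ex, "lat",(rear-front)@ey)
w1=rear-.051*ex;w2=front+.046*ex;w3=A["webF"]+.024*ex;print("web est",w1.round(4),w2.round(4),w3.round(4))
print("beaker in shelf frame",(A["bkrimC"]-w1)@ex,(A["bkrimC"]-w1)@ey)
print("tool heading",np.degrees(np.arctan2(-T[1,0],-T[0,0])))
```

```text
BR [ 0.4437 -0.4051  0.06  ]
BL [ 0.4677 -0.2684  0.06  ]
FR [ 0.3501 -0.3871  0.014 ]
FL [ 0.3733 -0.2524  0.014 ]
webF [ 0.3828 -0.3239  0.052 ]
webB [ 0.4522 -0.3366  0.052 ]
webFl [ 0.3846 -0.3196  0.052 ]
webFr [ 0.3828 -0.3285  0.052 ]
bkbaseC [ 0.4596 -0.4537  0.    ]
bkrimC [ 0.4546 -0.447   0.092 ]
bkrimR [ 0.4615 -0.4118  0.092 ]
bkrimT [ 0.4211 -0.438   0.092 ]
W 0.13881146347838966 0.13669103445807 yaw -9.94807088374516 -9.795407409963744 -10.369626379297369 len 0.07058274473985722
depth chk webtop [ 0.4039 -0.327   0.0533]
mid rear [ 0.4556632  -0.33677638  0.06      ] front [ 0.36167994 -0.31975977  0.014     ] depth 0.09550990492828257 lat -0.0005246339386340781
web est [ 0.4054 -0.328   0.06  ] [ 0.407  -0.3277  0.014 ] [ 0.4064 -0.3281  0.052 ]
beaker in shelf frame 0.06896608164112313 -0.10878353845531513
tool heading -11.082154216112313
```

Web estimates agree within 2 mm: web at (0.406,-0.328), yaw -10.0°. The beaker sits at (+69,-109) mm in the shelf frame. The gripper body would overlap its rim at the nominal grip, so I'll grip 12 mm further forward and 4 mm higher.

Call:
{"method": "apply_moves", "body": {
  "commands": [
    [4.0,[-5.7,0.7,-5],[0,0,0.019]],
    [4.0,[-5.7,0.7,-11],[0,0,0.019]],
    [4.0,[-5.7,0.7,-17],[0,0,0.019]],
    [4.0,[-5.7,0.7,-20],[0,0,0.019]],
    [4.0,[-5.7,0.7,-20],[0,0,0.019]],
    [4.0,[-5.7,0.7,-20],[0,0,0.019]]
  ]
}}

```text
clock: 2.2
tool_pos: [0.3953, -0.3267, 0.123]
eef_rot: [0.274, 3.128, -0.001]
contact_force: [0.8, -0.1, 0.1]
finger_gap: 0.0405
```

```bash
python3 snap.py d_w wrist
```

```text
2.25 [ 0.3957 -0.3267  0.1234] [ 2.7370e-01  3.1271e+00 -1.7000e-03] [0.79 0.01 0.53] 0.04022796579350312 [-0.31  0.19 -0.48  0.   -0.9  -1.44]
```

View pics/d_w.png

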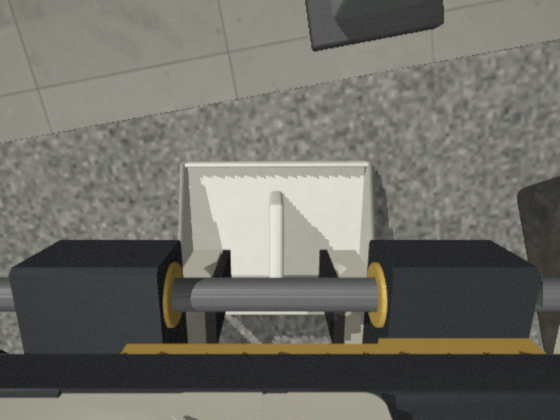

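The web at column 276 is centred between the fingers (inner faces at 230 and 320) and the lip is level, so I'll descend and grip.

Call:
{"method": "apply_moves", "body": {
  "commands": [
    [4.0,[-0.1,0.05,-5],[0,0,0]],
    [4.0,[-0.1,0.05,-9],[0,0,0]],
    [4.0,[-0.1,0.05,-10],[0,0,0]],
    [4.0,[-0.1,0.05,-10],[0,0,0]],
    [0.5,[-0.1,0.05,-10],[0,0,0]],
    [0.5,[-0.1,0.05,-10],[0,0,0]],
    [0.5,[-0.1,0.05,-10],[0,0,0]],
    [0.5,[-0.1,0.05,-10],[0,0,0]],
    [0.5,[-0.1,0.05,-10],[0,0,0]]
  ],
  "grip_force": 45
}}

```text
clock: 3.38
tool_pos: [0.394, -0.3253, 0.0221]
eef_rot: [0.273, 3.129, -0.0]
contact_force: [-0.3, 2.0, 6.6]
finger_gap: 0.0097
```

```bash
python3 snap.py e_w wrist;python3 snap.py e_s side
python3 - <<'E'
from h import *
c=load("e_s.npz");crop(c,300,150,400,230,7,"pics/e_s2.png")
E
```

```text
3.425 [ 0.394  -0.3253  0.0221] [ 2.7280e-01  3.1292e+00 -5.0000e-04] [-0.6   0.95  6.6 ] 0.009578282562774284 [-0.31  0.33 -0.59  0.   -0.65 -1.44]
3.475 [ 0.394  -0.3253  0.0221] [ 2.7280e-01  3.1292e+00 -4.0000e-04] [-1.35  1.21  6.7 ] 0.009561754785591545 [-0.31  0.33 -0.59  0.   -0.65 -1.44]
```

View pics/e_w.png

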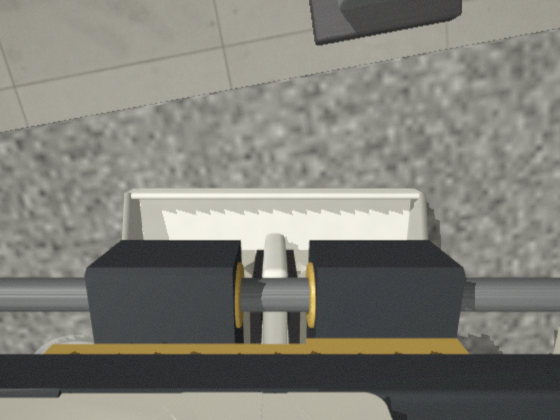

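View pics/e_s2.png

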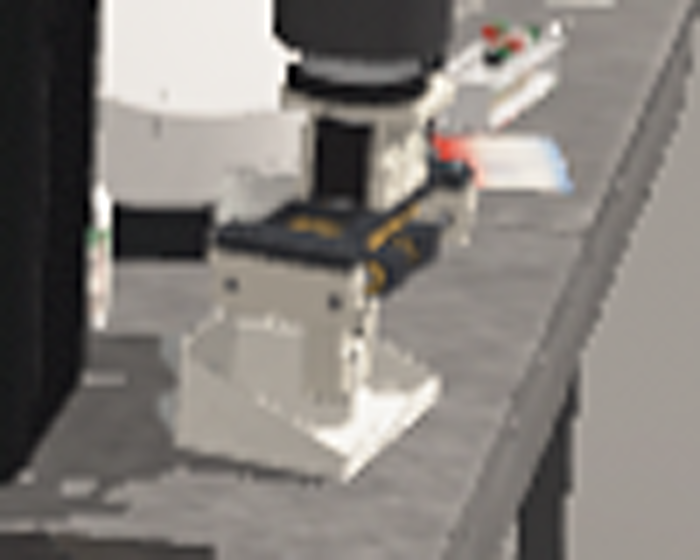

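Gripped: gap 9.6 mm on a 10 mm web. I'll lift slightly and check the weight, then the beaker from above.

Call:
{"method": "apply_moves", "body": {
  "commands": [
    [0.5,[0,0,1],[0,0,0]],
    [0.5,[0,0,3],[0,0,0]],
    [0.5,[0,0,6],[0,0,0]],
    [0.5,[0,0,6],[0,0,0]],
    [0.5,[0,0,6],[0,0,0]]
  ]
}}

```text
clock: 4.1
tool_pos: [0.3931, -0.3248, 0.0811]
eef_rot: [-0.274, -3.129, -0.001]
contact_force: [-0.6, 0.2, -3.5]
finger_gap: 0.0099
```

```bash
python3 snap.py f_w wrist;python3 snap.py f_s side;python3 snap.py f_t top
python3 - <<'E'
from h import *
c=load("f_s.npz");crop(c,300,130,400,230,6,"pics/f_s2.png")
c=load("f_t.npz");crop(c,340,180,480,280,5.5,"pics/f_t2.png")
E
```

```text
4.15 [ 0.3929 -0.3248  0.0807] [-2.7390e-01 -3.1282e+00 -1.2000e-03] [ 0.09 -0.58 -2.91] 0.009780074564465996 [-0.31  0.24 -0.54 -0.   -0.8  -1.44]
4.2 [ 0.3929 -0.3248  0.0806] [-2.7360e-01 -3.1278e+00 -1.1000e-03] [-0.63  0.49 -4.11] 0.010107598844045898 [-0.31  0.24 -0.54 -0.   -0.8  -1.44]
4.25 [ 0.393  -0.3249  0.0806] [-2.7350e-01 -3.1277e+00 -1.0000e-03] [-0.3   0.65 -2.91] 0.009672750727540903 [-0.31  0.24 -0.54 -0.   -0.8  -1.44]
```

View pics/f_s2.png

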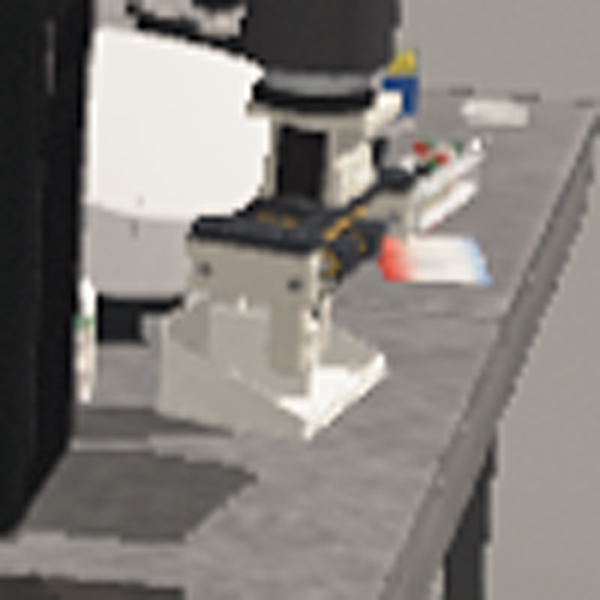

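View pics/f_t2.png

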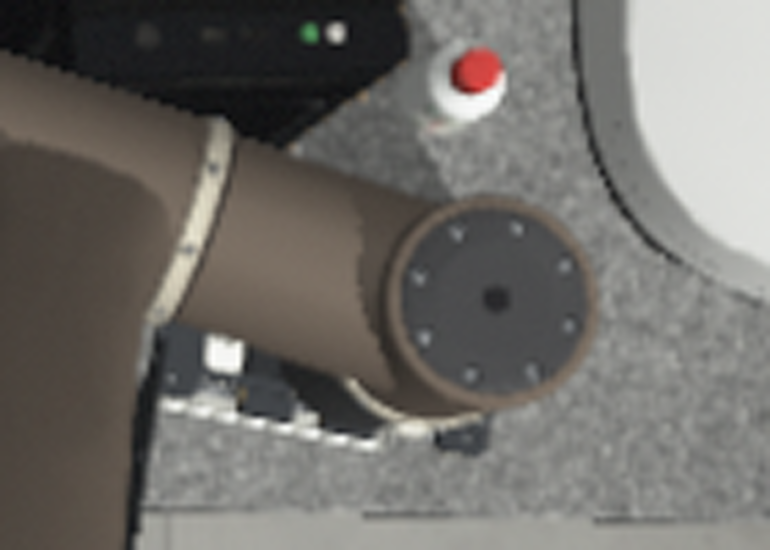

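View pics/f_w.png

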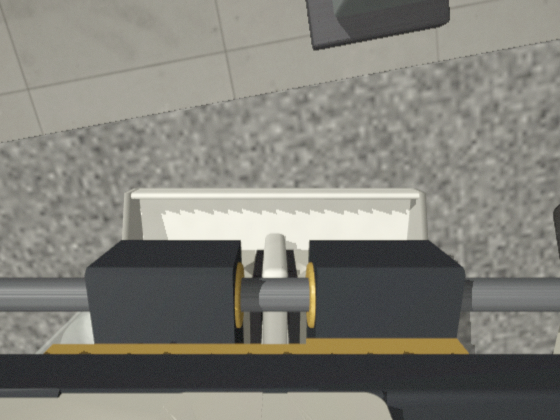

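The shelf is held without slip (lip still at row 191), and it weighs about 3.3 N. To see the rack's slots I'll carry the shelf high with the tool turned sideways (heading 135°), so the rack falls in the left of the wrist image.

Call:
{"method": "apply_moves", "body": {
  "commands": [
    [0.5,[0,0,6],[0,0,0]],
    [0.5,[0,0,12],[0,0,0.05]],
    [0.5,[0,1,18],[0,0,0.2]],
    [0.5,[0,3,24],[0,0,0.38]],
    [0.5,[1,6,29],[0,0,0.55]],
    [0.5,[2,10,32],[0,0,0.73]],
    [0.5,[3,15,33],[0,0,0.91]],
    [0.5,[5,20,33],[0,0,1.09]],
    [0.5,[6,25,33],[0,0,1.27]],
    [0.5,[6,30,33],[0,0,1.45]],
    [0.5,[6,35,33],[0,0,1.63]],
    [0.5,[5,40,32],[0,0,1.8]]
  ],
  "grip_force": 60
}}

```text
clock: 5.75
tool_pos: [0.4438, 0.0767, 0.4009]
eef_rot: [2.287, -2.153, -0.0]
contact_force: [1.1, 0.6, -3.4]
finger_gap: 0.0094
```

```bash
python3 -c "
from workcell import status
s=status.observe();print(s['tool_pos'],s['eef_rot'],s['joint_pos'],s['contact_force'])"
```

```text
[0.44383373 0.07666621 0.40085123] [ 2.28725602e+00 -2.15256060e+00 -1.99315613e-04] [ 6.10956943e-01 -9.22371258e-02 -1.33134989e-01  2.29267755e-05
 -1.53063293e+00 -5.50300360e-01] [ 1.05860785  0.60591219 -3.35050364]
```

Call:
{"method": "apply_moves", "body": {
  "commands": [
    [0.5,[-1,5,-2],[0,0,0.17]],
    [0.5,[-3,10,-5],[0,0,0.35]],
    [0.5,[-4,15,-8],[0,0,0.52]],
    [0.5,[-5.5,20,-10],[0,0,0.7]],
    [0.5,[-6.8,24,-12],[0,0,0.73]],
    [0.5,[-6.8,24,-12],[0,0,0.73]],
    [0.5,[-6.8,24,-12],[0,0,0.73]],
    [0.5,[-6.8,24,-12],[0,0,0.73]]
  ]
}}

```text
clock: 6.75
tool_pos: [0.3761, 0.3142, 0.2819]
eef_rot: [-2.901, 1.204, -0.0]
contact_force: [-0.1, -2.0, -2.9]
finger_gap: 0.0096
```

```bash
python3 snap.py g_w wrist
```

```text
6.8 [0.3762 0.3142 0.282 ] [-2.9007e+00  1.2043e+00 -3.0000e-04] [-0.07  0.21 -2.98] 0.009596286152802721 [ 1.1   0.01 -0.29  0.   -1.26 -0.31]
```

View pics/g_w.png

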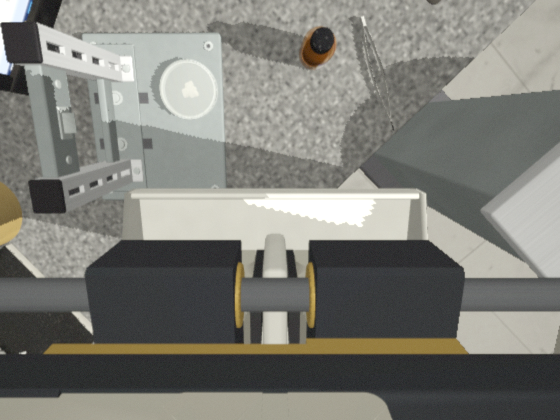

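Excellent view: both uprights at (20,45) and (48,190) with their slots, the catch at (65,120), the petri dish at (188,88) and the brown bottle at (318,47). I'll enlarge the rack.

Run:
```python
from h import *
c=load("g_w.npz");crop(c,0,10,150,110,5.3,"pics/g1.png");crop(c,0,110,150,220,5.3,"pics/g2.png")
```

```text
(no output)
```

View pics/g1.png

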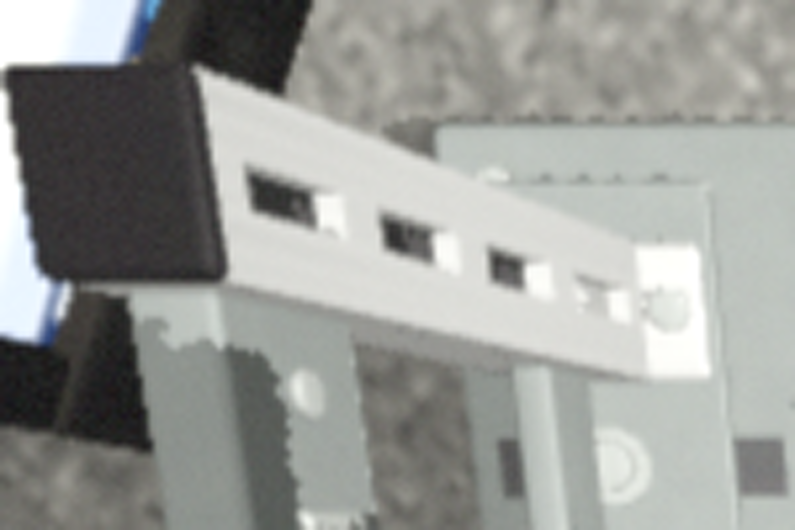

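View pics/g2.png

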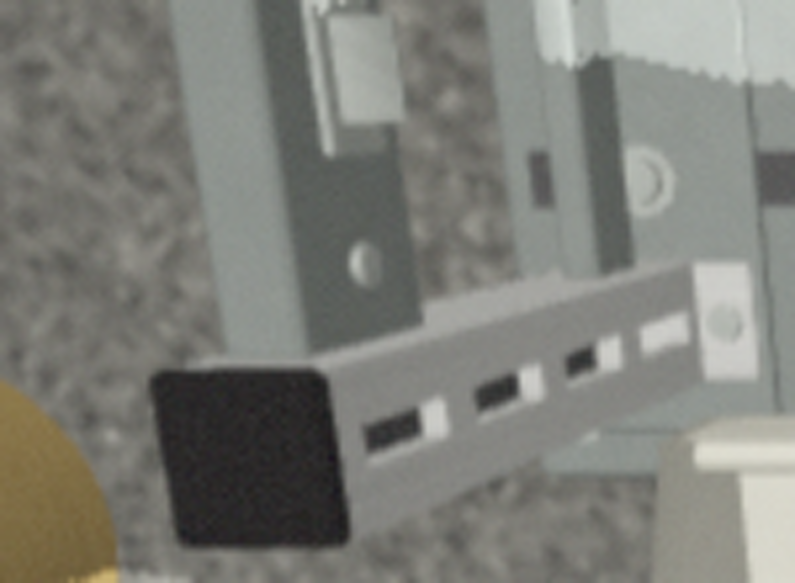

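Run:
```python
from h import *
c=load("g_w.npz")
f=lambda x,y,o,z:onz(c,(x+.5)/5.3-.5,o+(y+.5)/5.3-.5,z)
Rp={"capF":((197,65),(228,277),.165),"s1up":((248,170),(253,212),.154),"s1lo":((345,196),(345,238),.130),"s2lo":((460,234),(460,275),.096),"s3lo":((550,262),(550,300),.062)}
Lp={"capF":((325,370),(350,545),.165),"s1up":((363,428),(370,457),.154),"s1lo":((445,398),(448,437),.130),"s2lo":((540,365),(543,402),.096),"s3lo":((620,335),(622,373),.062)}
M={}
for k in Rp:
    for S,D,o in (("R",Rp,10),("L",Lp,110)):
        a,b,z=D[k];A=f(*a,o,z);B=f(*b,o,z);M[S+k]=(A+B)/2
        print(S,k,((A+B)/2).round(4),"w",np.linalg.norm(A-B).round(4))
for k in Rp:
    d=M["L"+k]-M["R"+k];m=(M["L"+k]+M["R"+k])/2
    print(k,"mid",m.round(4),"sep",np.linalg.norm(d).round(4),"yaw",(np.degrees(np.arctan2(d[1],d[0]))-90).round(2))
# plate front edge & corners for yaw, in full-image pixels
for u,v in [(221,35),(223,185)]: print("plate",onz(c,u,v,.014).round(4))
P=cloud(c)
for u,v in [(20,45),(48,195),(75,60)]: print(P[v,u].round(4))
print(onz(c,188,88,.028),"petri")
```

```text
R capF [0.5764 0.3446 0.165 ] w 0.0256
L capF [0.4989 0.4221 0.165 ] w 0.0261
R s1up [0.5774 0.3461 0.154 ] w 0.0053
L s1up [0.5003 0.4233 0.154 ] w 0.0045
R s1lo [0.578  0.3459 0.13  ] w 0.0058
L s1lo [0.4998 0.424  0.13  ] w 0.0065
R s2lo [0.5778 0.346  0.096 ] w 0.0064
L s2lo [0.4997 0.4243 0.096 ] w 0.0068
R s3lo [0.5784 0.3461 0.062 ] w 0.0065
L s3lo [0.4995 0.4243 0.062 ] w 0.0076
capF mid [0.5377 0.3834 0.165 ] sep 0.1096 yaw 45.0
s1up mid [0.5388 0.3847 0.154 ] sep 0.1091 yaw 44.97
s1lo mid [0.5389 0.385  0.13  ] sep 0.1105 yaw 45.07
s2lo mid [0.5387 0.3852 0.096 ] sep 0.1106 yaw 44.96
s3lo mid [0.539  0.3852 0.062 ] sep 0.1111 yaw 45.25
plate [0.5256 0.2454 0.014 ]
plate [0.4132 0.3636 0.014 ]
[0.5849 0.3558 0.1653]
[0.5073 0.4288 0.1667]
[0.574  0.3492 0.1171]
[0.51203534 0.30936935 0.028     ] petri
```

The slot mid-points agree across four heights: front-face mid at (0.5389,0.3851), yaw 45.0°, spacing 110.5 mm. Now I'll check the shelf's position in the hand.

Run:
```python
from h import *
c=load("g_w.npz");st=np.load("g_w_st.npz")
T=R.from_rotvec(st["eef_rot"]).as_matrix();print("heading",np.degrees(np.arctan2(-T[1,0],-T[0,0])),"tool z",T[:,2].round(4))
crop(c,110,180,440,245,2.4,"pics/g3.png")
```

```text
heading 134.90688007838173 tool z [ 5.e-04  7.e-04 -1.e+00]
```

View pics/g3.png

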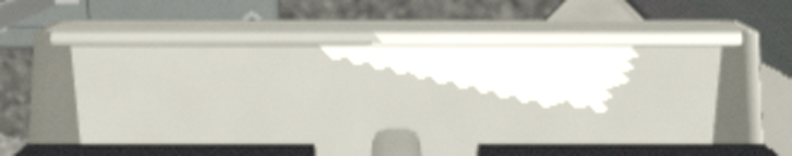

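Run:
```python
from h import *
c=load("g_w.npz");st=np.load("g_w_st.npz")
Rt=R.from_rotvec(st["eef_rot"]);p=st["tool_pos"]
g=lambda x,y,z:Rt.inv().apply(onz(c,110+(x+.5)/2.4-.5,180+(y+.5)/2.4-.5,z)-p)*1000
z=p[2]-.0221+.014
for x,y in [(50,30),(742,30),(50,30+2),(742,30-2)]: print(g(x,y,z).round(1))
zt=p[2]+.0299
print("web front top edge",g(398,128,zt).round(1), g(373,138,zt).round(1),g(421,138,zt).round(1))
```

```text
[ 35.5 -66.9   8.1]
[35.4 67.6  8. ]
[ 35.1 -66.9   8.1]
[35.8 67.6  8. ]
web front top edge [ 27.7   0.7 -29.9] [ 26.1  -3.2 -29.9] [ 26.1   4.3 -29.9]
```

The offset in hand is 10.5–12.5 mm. To check for camera bias I'll turn to the rack heading and re-measure fixed objects (brown bottle cap, tweezers) from this orientation.

Call:
{"method": "apply_moves", "body": {
  "commands": [
    [0.5,[0.5,-0.2,0],[0,0,-0.17]],
    [0.5,[1,-0.5,0],[0,0,-0.35]],
    [0.5,[1.5,-0.7,0],[0,0,-0.52]],
    [0.5,[2,-1,0],[0,0,-0.7]],
    [0.5,[2.5,-1.2,0],[0,0,-0.87]],
    [0.5,[3,-1.5,0],[0,0,-1.05]],
    [0.5,[4,-2,0],[0,0,-1.22]],
    [0.5,[5,-2.2,0],[0,0,-1.4]],
    [0.5,[6.4,-2.4,0],[0,0,-1.569]],
    [0.5,[6.4,-2.4,0],[0,0,-1.569]],
    [0.5,[6.4,-2.4,0],[0,0,-1.569]],
    [0.5,[6.4,-2.4,0],[0,0,-1.569]]
  ]
}}

```text
clock: 8.3
tool_pos: [0.4395, 0.2907, 0.2818]
eef_rot: [-1.207, 2.9, 0.0]
contact_force: [-0.8, 0.9, -3.2]
finger_gap: 0.0094
```

```bash
python3 snap.py i_w wrist; python3 snap.py i_s side;python3 - <<'E'
from h import *
st=np.load("i_w_st.npz")
T=R.from_rotvec(st["eef_rot"]).as_matrix();print("heading",np.degrees(np.arctan2(-T[1,0],-T[0,0])))
c=load("i_s.npz");crop(c,180,140,340,270,5,"pics/i_s2.png")
E
```

```text
8.35 [0.4395 0.2907 0.2818] [-1.2062e+00  2.9005e+00  4.0000e-04] [-0.76 -0.07 -2.43] 0.010247782362649569 [ 0.96  0.08 -0.22 -0.   -1.27 -1.74]
8.4 [0.4395 0.2908 0.2817] [-1.2060e+00  2.9006e+00  4.0000e-04] [-0.13 -0.08 -3.08] 0.009599481473276767 [ 0.96  0.08 -0.22 -0.   -1.27 -1.74]
heading 45.16110355487728
```

View pics/i_w.png

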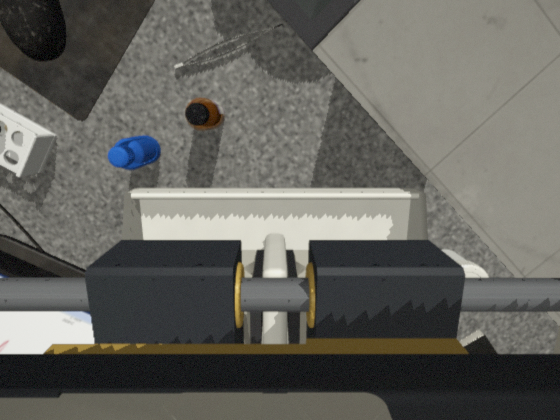

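View pics/i_s2.png

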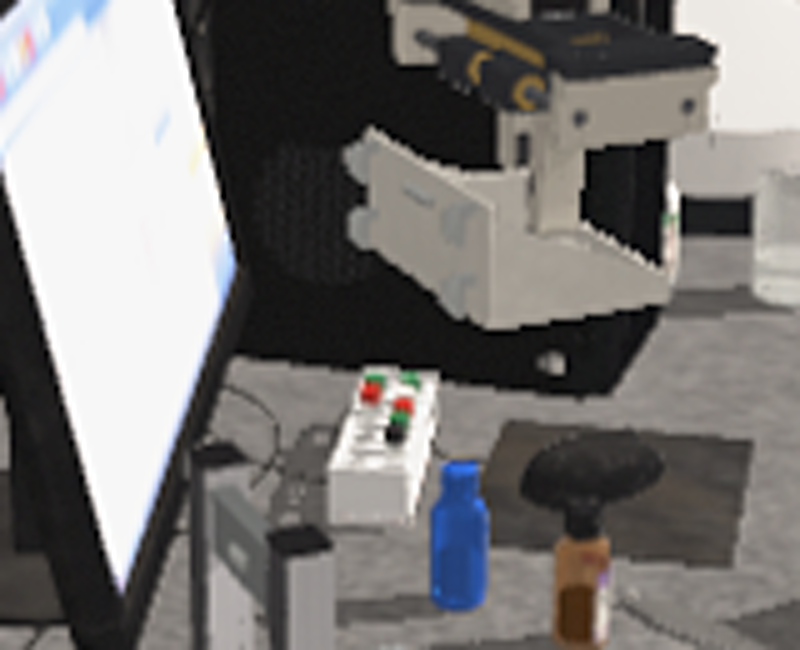

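Claws and shelf look sound and level, and the view shows the brown cap at (197,114) and the tweezers from (180,66) to (282,26). I'll compare these positions between the two headings.

```bash
python3 - <<'E'
from h import *
a=load("g_w.npz");b=load("i_w.npz")
def ellipse_brown(c,box):
    x0,y0,x1,y1=box;im=c["pixels"][y0:y1,x0:x1].astype(int);B,G,Rr=im[...,0],im[...,1],im[...,2]
    br=((Rr-B)>30)&(Rr>50); dk=(im.max(2)<45)
    return br,dk
out={}
for nm,c,box in (("g",a,(295,15,345,75)),("i",b,(178,90,230,135))):
    br,dk=ellipse_brown(c,box)
    n,l,s,ce=cv2.connectedComponentsWithStats(dk.astype(np.uint8))
    i=1+np.argmax(s[1:,4]);print(nm,s[i],ce[i]+box[:2],"brown",br.sum(),np.argwhere(br).mean(0)[::-1]+box[:2])
    out[nm]=ce[i]+box[:2]; crop(c,*box,8,f"pics/j_{nm}.png")
pa=onz(a,*out["g"],.086);pb=onz(b,*out["i"],.086);print(pa,pb)
for (u,v),(x,y) in [((363,17),(180,66)),((393,128),(282,26))]: print(onz(a,u,v,.005),onz(b,x,y,.005))
P=cloud(b);print(P[114,197],P[152,123])
E
python3 - <<'E'
import cv2,numpy as np
a=cv2.imread("pics/j_g.png");b=cv2.imread("pics/j_i.png");h=max(a.shape[0],b.shape[0])
p=lambda m:cv2.copyMakeBorder(m,0,h-m.shape[0],0,0,cv2.BORDER_CONSTANT)
cv2.imwrite("pics/j.png",np.hstack([p(a),p(b)])[:600,:800])
E
```

```text
g [ 15  18  19  21 148] [316.51351351  44.60810811] brown 669 [314.44095665  51.6083707 ]
i [  8  13  23  22 397] [197.23173804 113.88664987] brown 440 [207.04318182 113.24545455]
[0.44259227 0.19400955 0.086     ] [0.4412723  0.18819441 0.086     ]
[0.43100177 0.12348544 0.005     ] [0.42787105 0.12799468 0.005     ]
[0.31856403 0.17661937 0.005     ] [0.31861031 0.17930408 0.005     ]
[0.44109448 0.1885428  0.08890716] [0.51767608 0.16192298 0.08771987]
```

View pics/j.png

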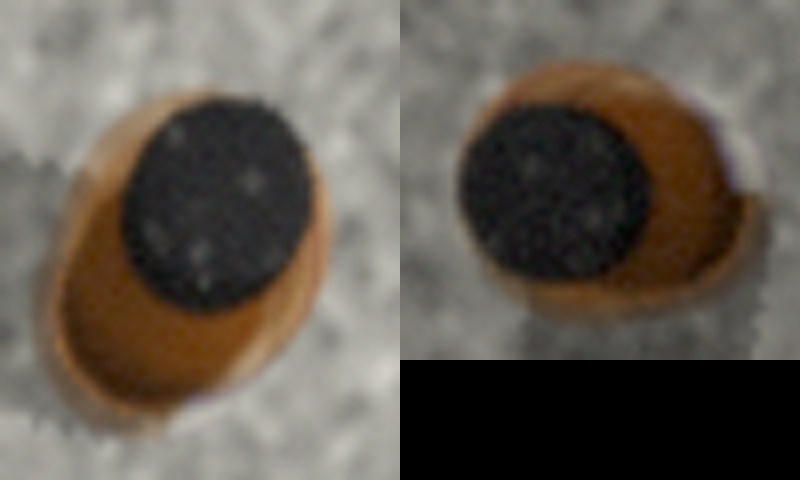

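Run:
```python
from h import *
a=load("g_w.npz");b=load("i_w.npz")
print(onz(a,323.5,36.9,.088),onz(b,195.2,112.6,.088))
# bases: outline far/near ends of body bottom
st=np.load("g_w_st.npz")
# zoom tweezers
crop(a,350,5,410,140,4.4,"pics/k_a.png");crop(b,170,15,295,80,6,"pics/k_b.png")
```

```text
[0.44268131 0.18569786 0.088     ] [0.44147458 0.18637996 0.088     ]
```

View pics/k_a.png

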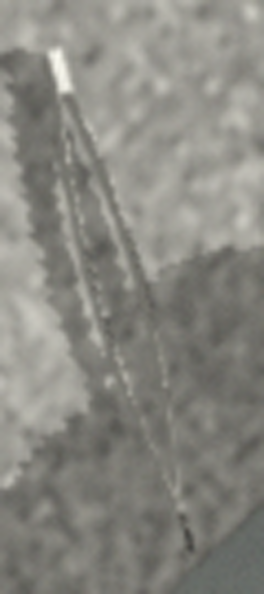

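View pics/k_b.png

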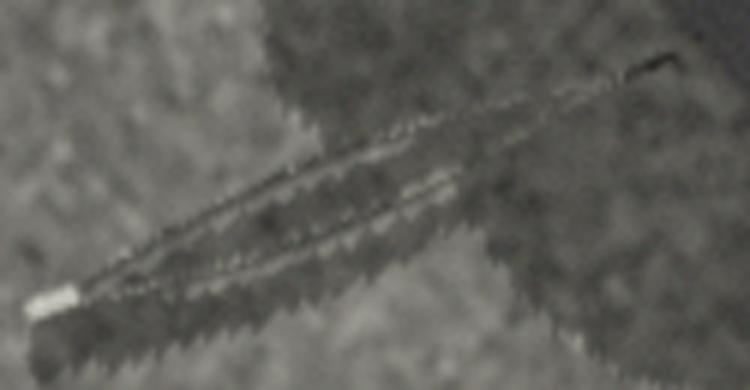

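Run:
```python
from h import *
a=load("g_w.npz");b=load("i_w.npz")
L=[]
for (u,v),(x,y),z in [((323.5,36.9),(195.2,112.6),.088),((363.4,20.5),(178.3,65),.005),((392.7,129.2),(283,24.6),.003)]:
    A=onz(a,u,v,z);B=onz(b,x,y,z);L.append((A-B)[:2]*1000);print(A.round(4),B.round(4),L[-1])
# bias bx,by in tool frame: A-B = (Ra-Rb) bt
ra=R.from_rotvec(np.load("g_w_st.npz")["eef_rot"]).as_matrix()[:2,:2];rb=R.from_rotvec(np.load("i_w_st.npz")["eef_rot"]).as_matrix()[:2,:2]
d=np.mean(L,0);print("mean",d,"bias tool",np.linalg.solve(ra-rb,d)); 
for l in L: print(np.linalg.solve(ra-rb,l))
```

```text
[0.4427 0.1857 0.088 ] [0.4415 0.1864 0.088 ] [ 1.20672879 -0.68209768]
[0.4281 0.1255 0.005 ] [0.4284 0.126  0.005 ] [-0.31318243 -0.50309202]
[0.3173 0.1774 0.003 ] [0.3165 0.1788 0.003 ] [ 0.75488942 -1.44644448]
mean [ 0.54947859 -0.87721139] bias tool [0.38903596 0.62189388]
[0.8548985  0.48389686]
[-0.22215789  0.35639999]
[0.53436726 1.02538481]
```

Camera bias is under 1 mm, so I'll stage 40 mm in front of the rack at 16 mm above home.

Call:
{"method": "apply_moves", "body": {
  "commands": [
    [0.5,[2.7,2.2,-5],[0,0,-0.003]],
    [0.5,[2.7,2.2,-10],[0,0,-0.003]],
    [0.5,[2.7,2.2,-14],[0,0,-0.003]],
    [0.5,[2.7,2.2,-16.5],[0,0,-0.003]],
    [0.5,[2.7,2.2,-16.5],[0,0,-0.003]],
    [0.5,[2.7,2.2,-16.5],[0,0,-0.003]]
  ]
}}

```text
clock: 9.15
tool_pos: [0.4674, 0.3136, 0.1179]
eef_rot: [-1.201, 2.901, 0.001]
contact_force: [0.2, -0.2, -2.3]
finger_gap: 0.0096
```

```bash
python3 snap.py l_s side; python3 snap.py l_t top;python3 - <<'E'
from h import *
st=np.load("l_s_st.npz")
T=R.from_rotvec(st["eef_rot"]).as_matrix();print("heading",np.degrees(np.arctan2(-T[1,0],-T[0,0])),T[:,2])
c=load("l_s.npz");crop(c,190,200,310,320,5,"pics/l_s2.png")
c=load("l_t.npz");crop(c,130,150,270,260,5,"pics/l_t2.png")
E
```

```text
9.2 [0.4675 0.3137 0.1182] [-1.2001e+00  2.9008e+00  1.5000e-03] [ 0.53  0.83 -2.9 ] 0.00962305666030251 [ 0.94  0.27 -0.38  0.   -0.91 -1.73]
9.25 [0.4674 0.3137 0.1182] [-1.1997e+00  2.9008e+00  1.8000e-03] [-0.24 -0.31 -2.98] 0.010046656633828158 [ 0.94  0.27 -0.39  0.   -0.91 -1.73]
heading 44.94960068301877 [ 0.00182893  0.00176222 -0.99999677]
```

View pics/l_s2.png

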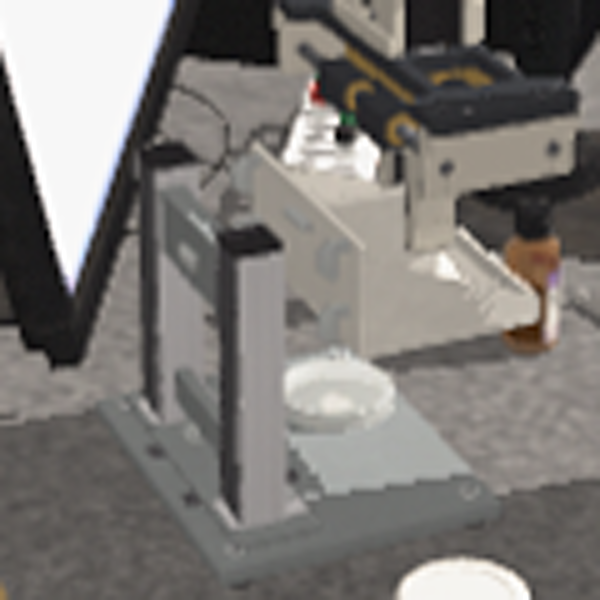

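View pics/l_t2.png

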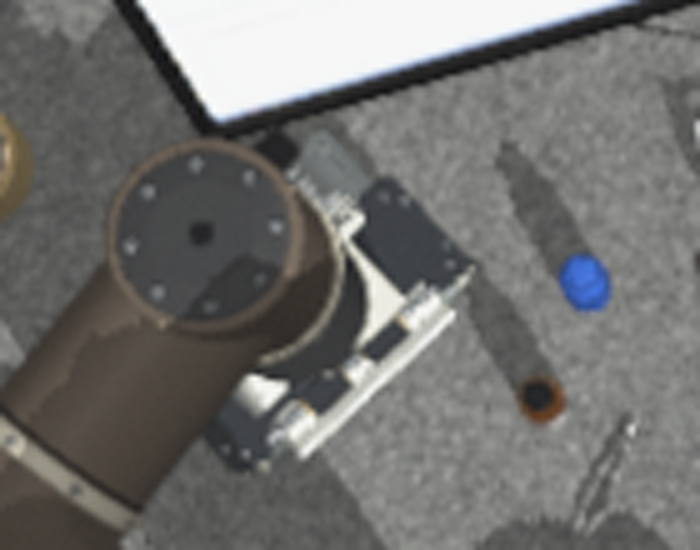

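The side view shows the shelf squarely facing the uprights, with all claws clear. Before going in I'll check the wrist's clearance to the monitor.

Run:
```python
from h import *
c=load("l_t.npz");P=cloud(c)
for x,y in [(200,230),(200,150),(240,150),(130,190),(215,120),(300,120),(250,140),(215,105)]:
    u,v=130+x//5,150+y//5;print((x,y),P[v,u].round(3))
a=load("f_t.npz");P=cloud(load("a_top.npz"))
# monitor front surface x at y range 0.3-.44 by height
Q=P.reshape(-1,3);k=(Q[:,1]>.25)&(Q[:,1]<.46)&(Q[:,0]>.56)&(Q[:,2]>.09)&(Q[:,2]<.4);Q=Q[k]
for y0 in (.25,.3,.35,.4):
  for z0 in (.1,.2,.3,.36):
    m=(abs(Q[:,2]-z0)<.025)&(Q[:,1]>=y0)&(Q[:,1]<y0+.05)
    if m.sum():print(y0,z0,m.sum(),Q[m,0].min().round(3))
```

```text
(200, 230) [0.467 0.313 0.56 ]
(200, 150) [0.507 0.316 0.556]
(240, 150) [0.506 0.295 0.563]
(130, 190) [0.486 0.348 0.558]
(215, 120) [0.616 0.406 0.1  ]
(300, 120) [ 0.64   0.368 -0.006]
(250, 140) [ 0.624  0.402 -0.002]
(215, 105) [0.625 0.405 0.105]
0.25 0.1 200 0.647
0.25 0.2 611 0.671
0.25 0.3 153 0.694
0.25 0.36 200 0.707
0.3 0.1 211 0.572
0.3 0.2 632 0.656
0.3 0.3 159 0.677
0.3 0.36 205 0.693
0.35 0.1 188 0.562
0.35 0.2 635 0.639
0.35 0.3 163 0.659
0.35 0.36 202 0.676
0.4 0.1 122 0.608
0.4 0.2 548 0.626
0.4 0.3 110 0.647
0.4 0.36 170 0.657
```

Call:
{"method": "apply_moves", "body": {
  "commands": [
    [0.5,[0,0,-0.2],[0,0,0]],
    [0.5,[0.5,0.5,-0.2],[0,0,0]],
    [0.5,[1.0,1.0,-0.2],[0,0,0]],
    [0.5,[1.4,1.4,-0.2],[0,0,0]],
    [0.5,[1.4,1.4,-0.2],[0,0,0]],
    [0.5,[1.4,1.4,-0.2],[0,0,0]]
  ]
}}

```text
clock: 10.0
tool_pos: [0.4806, 0.3267, 0.1143]
eef_rot: [1.199, -2.903, 0.0]
contact_force: [-0.1, 0.2, -2.2]
finger_gap: 0.0094
```

```bash
python3 snap.py m_s side;python3 - <<'E'
from h import *
c=load("m_s.npz");crop(c,200,215,300,310,6,"pics/m_s2.png")
E
```

```text
10.05 [0.4806 0.3266 0.1144] [ 1.1996e+00 -2.9031e+00  3.0000e-04] [ 0.76  0.49 -2.85] 0.009626774764597383 [ 0.93  0.3  -0.35 -0.   -0.92 -1.72]
```

View pics/m_s2.png

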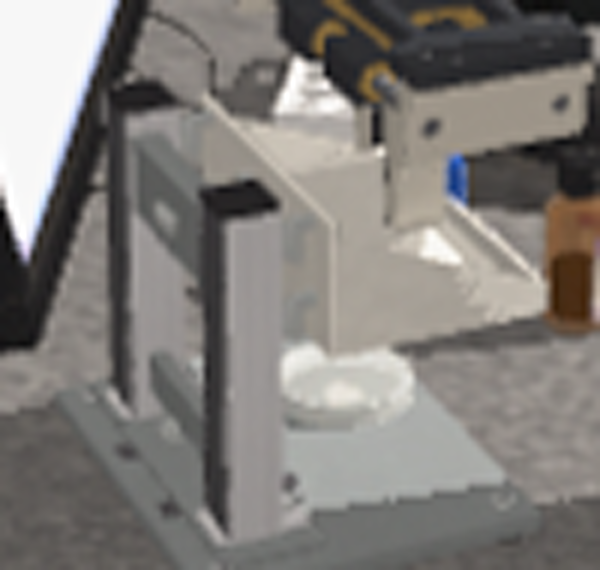

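Call:
{"method": "apply_moves", "body": {
  "commands": [
    [0.5,[0,0,0.17],[0,0,0]],
    [0.5,[0.15,0.16,0.17],[0,0,0]],
    [0.5,[0.3,0.31,0.17],[0,0,0]],
    [0.5,[0.4,0.42,0.17],[0,0,0]],
    [0.5,[0.5,0.52,0.17],[0,0,0]],
    [0.5,[0.5,0.52,0.17],[0,0,0]]
  ]
}}

```text
clock: 10.8
tool_pos: [0.4858, 0.3321, 0.1162]
eef_rot: [1.2, -2.903, 0.0]
contact_force: [0.7, -0.4, -3.3]
finger_gap: 0.01
```

No contact force yet, so I'll continue.

Call:
{"method": "apply_moves", "body": {
  "commands": [
    [0.5,[0.1,0.1,0],[0,0,0]],
    [0.5,[0.2,0.2,0],[0,0,0]],
    [0.5,[0.3,0.3,0],[0,0,0]],
    [0.5,[0.4,0.4,0],[0,0,0]],
    [0.5,[0.4,0.4,0],[0,0,0]]
  ]
}}

```text
clock: 11.42
tool_pos: [0.4898, 0.3361, 0.1162]
eef_rot: [1.2, -2.903, 0.0]
contact_force: [-0.1, 0.3, -3.1]
finger_gap: 0.0094
```

```bash
python3 snap.py n_s side;python3 - <<'E'
from h import *
c=load("n_s.npz");crop(c,200,215,300,310,6,"pics/n_s2.png")
E
```

```text
11.475 [0.4898 0.336  0.1162] [ 1.1998e+00 -2.9034e+00  1.0000e-04] [ 0.21  0.27 -2.55] 0.009689028742608748 [ 0.93  0.32 -0.32 -0.   -0.93 -1.72]
```

View pics/n_s2.png

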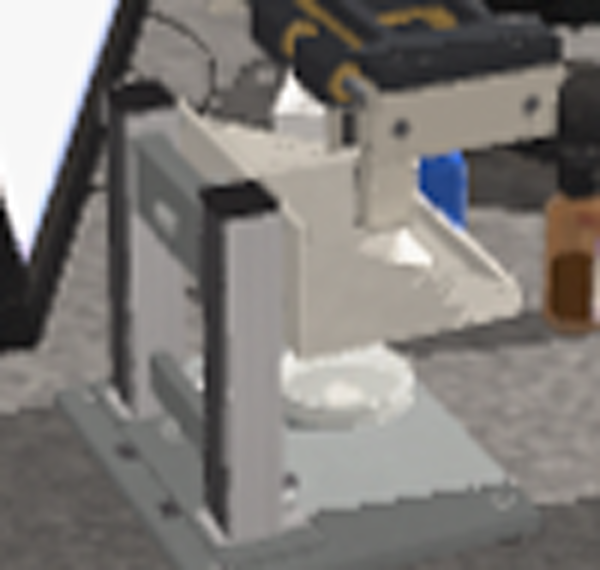

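Call:
{"method": "apply_moves", "body": {
  "commands": [
    [0.5,[0.1,0.1,0],[0,0,0]],
    [0.5,[0.2,0.2,0],[0,0,0]],
    [0.5,[0.3,0.3,0],[0,0,0]],
    [0.5,[0.35,0.35,0],[0,0,0]],
    [0.5,[0.35,0.35,0],[0,0,0]]
  ]
}}

```text
clock: 12.1
tool_pos: [0.4933, 0.3395, 0.1162]
eef_rot: [1.2, -2.903, 0.0]
contact_force: [-0.5, -0.2, -3.4]
finger_gap: 0.0096
```

Call:
{"method": "apply_moves", "body": {
  "commands": [
    [0.5,[0.05,0.05,0],[0,0,0]],
    [0.5,[0.1,0.1,0],[0,0,0]],
    [0.5,[0.13,0.13,0],[0,0,0]],
    [0.5,[0.13,0.13,0],[0,0,0]]
  ]
}}

```text
clock: 12.6
tool_pos: [0.4944, 0.3406, 0.1162]
eef_rot: [1.2, -2.903, 0.0]
contact_force: [-1.2, -0.5, -3.0]
finger_gap: 0.0098
```

Call:
{"method": "apply_moves", "body": {
  "commands": [
    [0.5,[0.04,0.04,0],[0,0,0]],
    [0.5,[0.08,0.08,0],[0,0,0]],
    [0.5,[0.08,0.08,0],[0,0,0]]
  ]
}}

```text
clock: 12.98
tool_pos: [0.4947, 0.3407, 0.1161]
eef_rot: [1.199, -2.902, 0.001]
contact_force: [-2.8, -4.4, 0.1]
finger_gap: 0.0097
```

The back plate has met the uprights at the predicted position, with about 5 N. I'll back off 0.5 mm and go down slowly.

Call:
{"method": "apply_moves", "body": {
  "commands": [
    [0.5,[-0.05,-0.05,0],[0,0,0]],
    [0.5,[-0.05,-0.05,-0.1],[0,0,0]],
    [0.5,[-0.05,-0.05,-0.2],[0,0,0]],
    [0.5,[-0.05,-0.05,-0.3],[0,0,0]],
    [0.5,[-0.05,-0.05,-0.35],[0,0,0]]
  ]
}}

```text
clock: 13.6
tool_pos: [0.4946, 0.3408, 0.1128]
eef_rot: [1.2, -2.903, 0.001]
contact_force: [-5.0, -3.7, 3.5]
finger_gap: 0.0097
```

```bash
python3 snap.py o_s side;python3 - <<'E'
from h import *
c=load("o_s.npz");crop(c,200,215,300,310,6,"pics/o_s2.png")
E
```

```text
13.65 [0.4945 0.3407 0.1128] [ 1.1996e+00 -2.9027e+00  7.0000e-04] [-4.25 -4.95  1.76] 0.009539933495951723 [ 0.93  0.33 -0.3  -0.   -0.93 -1.72]
```

View pics/o_s2.png

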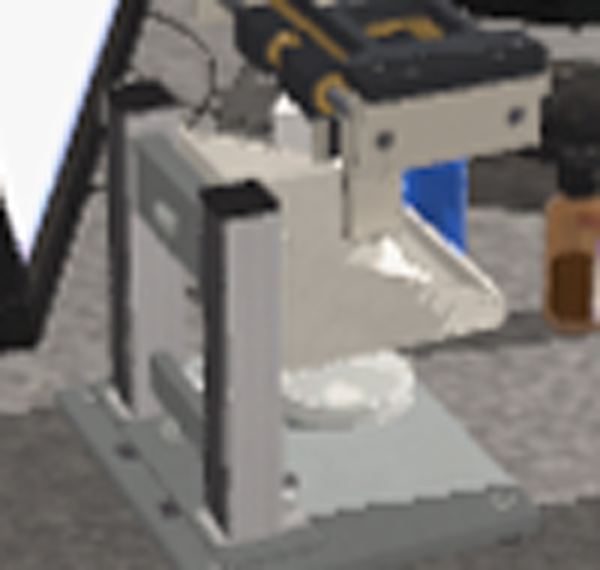

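Call:
{"method": "apply_moves", "body": {
  "commands": [
    [0.5,[-0.04,-0.04,-0.05],[0,0,0]],
    [0.5,[-0.04,-0.04,-0.15],[0,0,0]],
    [0.5,[-0.04,-0.04,-0.25],[0,0,0]],
    [0.5,[-0.04,-0.04,-0.25],[0,0,0]]
  ]
}}

```text
clock: 14.15
tool_pos: [0.4945, 0.3407, 0.111]
eef_rot: [-1.2, 2.903, -0.0]
contact_force: [-4.4, -5.4, 5.1]
finger_gap: 0.0099
```

Call:
{"method": "apply_moves", "body": {
  "commands": [
    [0.5,[0,0,-0.1],[0,0,0]],
    [0.5,[0,0,-0.2],[0,0,0]],
    [0.5,[0,0,-0.3],[0,0,0]],
    [0.5,[0,0,-0.3],[0,0,0]]
  ]
}}

```text
clock: 14.65
tool_pos: [0.4946, 0.3405, 0.1083]
eef_rot: [-1.2, 2.903, -0.0]
contact_force: [-6.4, -5.3, 7.1]
finger_gap: 0.0095
```

```bash
python3 snap.py p_s side; python3 snap.py p_w wrist;python3 - <<'E'
from h import *
c=load("p_s.npz");crop(c,200,215,300,310,6,"pics/p_s2.png")
E
```

```text
14.7 [0.4946 0.3406 0.1083] [-1.2000e+00  2.9026e+00 -2.0000e-04] [-6.44 -6.29  7.27] 0.009867823161964911 [ 0.93  0.34 -0.31  0.   -0.92 -1.72]
14.75 [0.4946 0.3406 0.1083] [-1.2000e+00  2.9027e+00 -2.0000e-04] [-5.39 -5.96  7.11] 0.00979518803871445 [ 0.93  0.34 -0.31  0.   -0.92 -1.72]
```

View pics/p_s2.png

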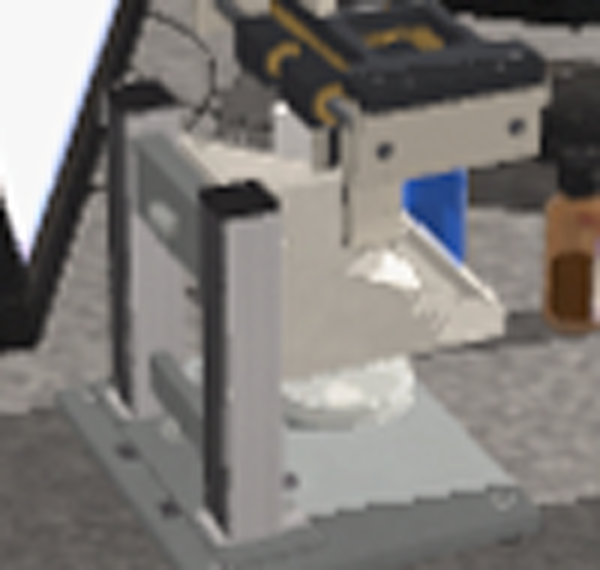

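View pics/p_w.png

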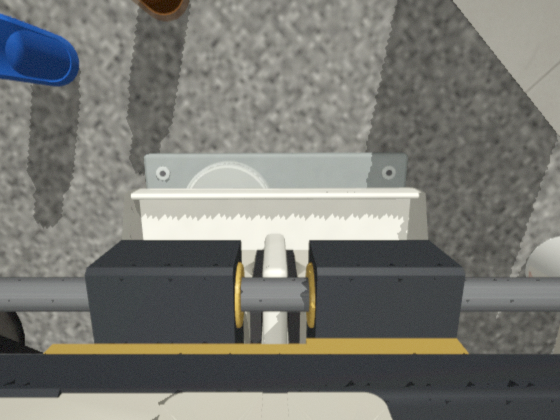

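The shelf is going down straight with no slip in the hand and a steady net resistance of about 10 N. Continuing.

Call:
{"method": "apply_moves", "body": {
  "commands": [
    [0.5,[0,0,-0.1],[0,0,0]],
    [0.5,[0,0,-0.2],[0,0,0]],
    [0.5,[0,0,-0.3],[0,0,0]],
    [0.5,[0,0,-0.4],[0,0,0]],
    [0.5,[0,0,-0.4],[0,0,0]]
  ]
}}

```text
clock: 15.38
tool_pos: [0.4944, 0.3405, 0.1033]
eef_rot: [1.199, -2.903, 0.0]
contact_force: [-3.7, -4.0, 0.7]
finger_gap: 0.0095
```

Call:
{"method": "apply_moves", "body": {
  "commands": [
    [0.5,[0,0,-0.1],[0,0,0]],
    [0.5,[0,0,-0.2],[0,0,0]],
    [0.5,[0,0,-0.25],[0,0,0]],
    [0.5,[0,0,-0.25],[0,0,0]]
  ]
}}

```text
clock: 15.88
tool_pos: [0.4945, 0.3408, 0.1005]
eef_rot: [1.2, -2.903, -0.0]
contact_force: [-1.3, -2.8, -2.4]
finger_gap: 0.0098
```

Call:
{"method": "apply_moves", "body": {
  "commands": [
    [0.5,[0,0,-0.05],[0,0,0]],
    [0.5,[0,0,-0.1],[0,0,0]],
    [0.5,[0,0,-0.12],[0,0,0]],
    [0.5,[0,0,-0.12],[0,0,0]]
  ]
}}

```text
clock: 16.38
tool_pos: [0.4945, 0.3408, 0.1]
eef_rot: [-1.2, 2.903, 0.0]
contact_force: [-4.4, -3.2, 4.0]
finger_gap: 0.0098
```

Call:
{"method": "apply_moves", "body": {
  "commands": [
    [0.5,[0,0,-0.05],[0,0,0]],
    [0.5,[0,0,-0.1],[0,0,0]],
    [0.5,[0,0,-0.1],[0,0,0]],
    [0.5,[0,0,-0.1],[0,0,0]]
  ]
}}

```text
clock: 16.88
tool_pos: [0.4945, 0.3408, 0.0998]
eef_rot: [-1.2, 2.903, 0.0]
contact_force: [-6.9, -4.5, 7.3]
finger_gap: 0.0095
```

```bash
python3 snap.py q_s side;python3 - <<'E'
from h import *
c=load("q_s.npz");crop(c,200,215,300,310,6,"pics/q_s2.png")
E
```

```text
16.925 [0.4945 0.3407 0.0998] [-1.2001e+00  2.9025e+00  3.0000e-04] [-6.17 -5.31  8.27] 0.009684485624414596 [ 0.93  0.35 -0.32  0.   -0.9  -1.72]
```

View pics/q_s2.png

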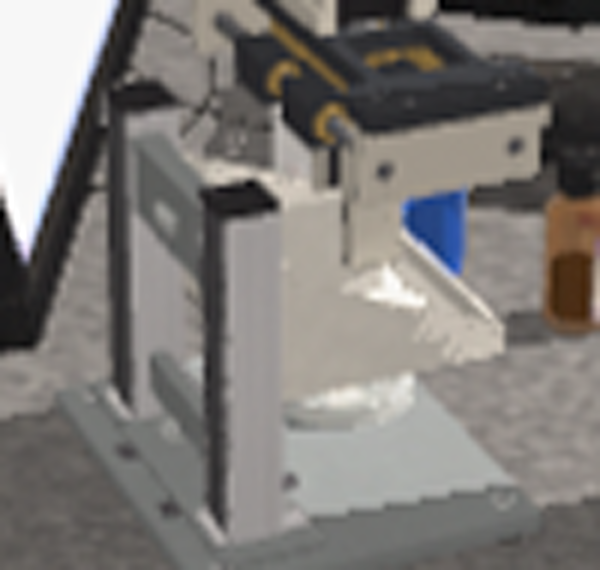

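The shelf is seated against a hard stop. I'll test the lock with a gentle upward pull.

Call:
{"method": "apply_moves", "body": {
  "commands": [
    [0.5,[0,0,0.1],[0,0,0]],
    [0.5,[0,0,0.2],[0,0,0]],
    [0.5,[0,0,0.3],[0,0,0]],
    [0.5,[0,0,0.35],[0,0,0]],
    [0.5,[0,0,0.35],[0,0,0]]
  ]
}}

```text
clock: 17.55
tool_pos: [0.4943, 0.3407, 0.1016]
eef_rot: [1.2, -2.903, 0.0]
contact_force: [-0.7, -0.8, -5.9]
finger_gap: 0.0098
```

Call:
{"method": "apply_moves", "body": {
  "commands": [
    [0.5,[0,0,0.1],[0,0,0]],
    [0.5,[0,0,0.1],[0,0,0]],
    [0.5,[0,0,0.1],[0,0,0]]
  ]
}}

```text
clock: 17.92
tool_pos: [0.4941, 0.3405, 0.1023]
eef_rot: [1.199, -2.902, 0.0]
contact_force: [1.5, 1.6, -15.1]
finger_gap: 0.0097
```

The pull is resisted with 12 N, so the catch is locked. I'll press back to home, release, and rise.

Call:
{"method": "apply_moves", "body": {
  "commands": [
    [0.5,[0,0,-0.2],[0,0,0]],
    [0.5,[0,0,-0.38],[0,0,0]],
    [0.5,[0,0,-0.38],[0,0,0]],
    [0.5,[0,0,-0.38],[0,0,0]],
    [0.5,[0,0,-0.3],[0,0,0]]
  ]
}}

```text
clock: 18.55
tool_pos: [0.4946, 0.3406, 0.1003]
eef_rot: [-1.2, 2.903, 0.0]
contact_force: [-1.0, -2.5, -4.2]
finger_gap: 0.0097
```

Call:
{"method": "apply_moves", "body": {
  "commands": [
    [4.0,[0,0,0.05],[0,0,0]],
    [4.0,[0,0,0.05],[0,0,0]],
    [4.0,[0,0,0.05],[0,0,0]],
    [4.0,[0,0,2],[0,0,0]],
    [4.0,[0,0,6],[0,0,0]],
    [4.0,[-2,-2,12],[0,0,0]],
    [4.0,[-4,-4,18],[0,0,0]],
    [4.0,[-4,-4,18],[0,0,0]],
    [4.0,[-4,-4,18],[0,0,0]]
  ]
}}

```text
clock: 19.68
tool_pos: [0.4545, 0.301, 0.2809]
eef_rot: [-1.199, 2.901, 0.002]
contact_force: [-0.6, -0.7, -0.4]
finger_gap: 0.0399
```

```bash
python3 snap.py r_s side;python3 snap.py r_w wrist;python3 - <<'E'
from h import *
c=load("r_s.npz");crop(c,190,205,310,315,6,"pics/r_s2.png")
E
```

```text
19.725 [0.4543 0.3008 0.2796] [ 1.1998e+00 -2.9033e+00 -6.0000e-04] [ 0.22 -0.19 -1.14] 0.039955594151683 [ 0.94  0.11 -0.19 -0.   -1.27 -1.73]
19.775 [0.4542 0.3007 0.2788] [ 1.1992e+00 -2.9020e+00  7.0000e-04] [ 0.05 -0.56 -0.23] 0.039916839920484545 [ 0.94  0.11 -0.19 -0.   -1.27 -1.73]
```

View pics/r_s2.png

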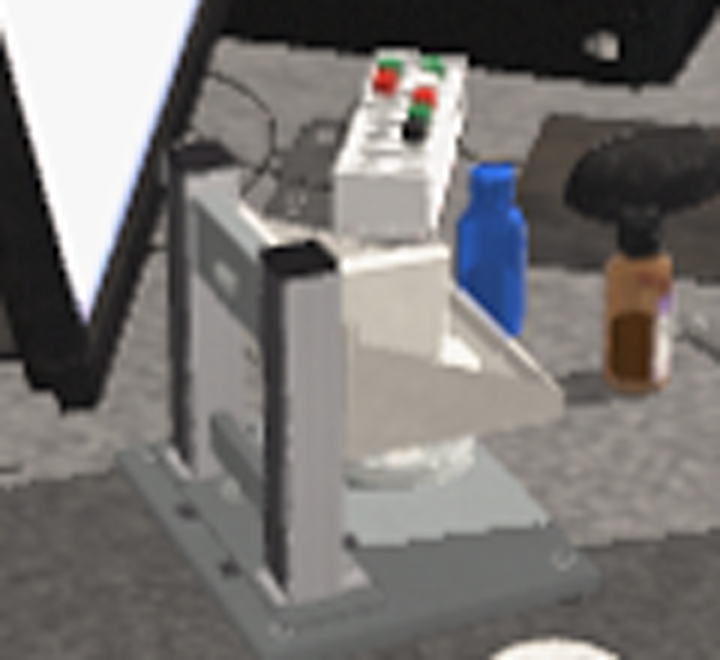

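View pics/r_w.png

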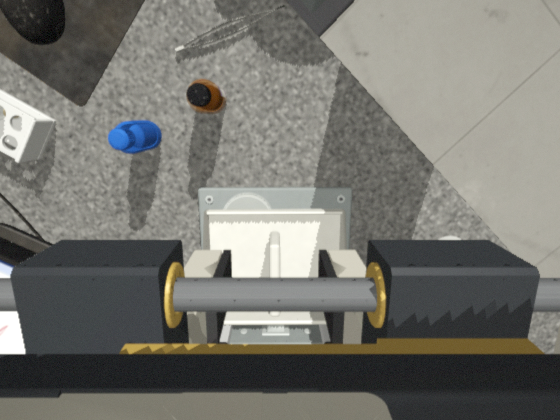

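Run:
```python
from h import *
c=load("r_w.npz");crop(c,190,180,360,350,4,"pics/r_w2.png")
P=cloud(c)
for u,v in [(275,250),(215,213),(330,213),(240,230),(310,240),(275,322)]: print((u,v),P[v,u].round(4))
# brown bottle
print(onz(c,198.5,93,.088))
```

```text
(275, 250) [0.4882 0.3338 0.1291]
(215, 213) [0.5135 0.2749 0.0879]
(330, 213) [0.4326 0.3549 0.0911]
(240, 230) [0.5109 0.3058 0.0807]
(310, 240) [0.4676 0.3644 0.0811]
(275, 322) [0.5352 0.3806 0.1398]
[0.44036083 0.18745822 0.088     ]
```

View pics/r_w2.png

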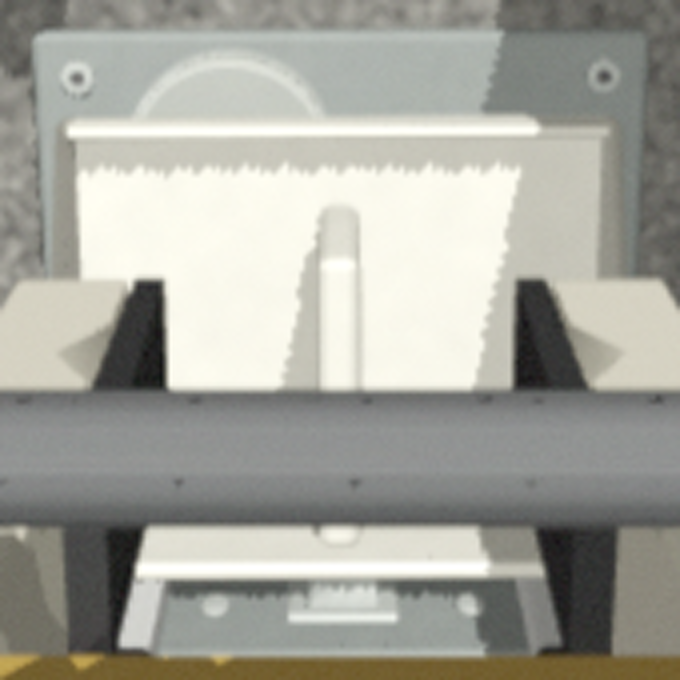

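The shelf sits at home height (web top 0.129, floor 0.081, plate top 0.140) and the bolt shows behind the back plate. Next is the brown bottle; the blue one at (135,137) is the look-alike, and the brown body with black cap at (205,95) fits the description. I'll hover over it.

Call:
{"method": "apply_moves", "body": {
  "commands": [
    [5.0,[-0.5,-5,0],[0,0,0]],
    [5.0,[-1.2,-10,-2],[0,0,0]],
    [5.0,[-1.2,-11.4,-7],[0,0,0]],
    [5.0,[-1.2,-11.4,-11],[0,0,0]],
    [5.0,[-1.2,-11.4,-11],[0,0,0]],
    [5.0,[-1.2,-11.4,-11],[0,0,0]]
  ]
}}

```text
clock: 20.52
tool_pos: [0.4432, 0.1873, 0.1707]
eef_rot: [1.201, -2.903, 0.001]
contact_force: [0.9, 0.5, 1.0]
finger_gap: 0.0502
```

```bash
python3 snap.py s_w wrist
python3 - <<'E'
from h import *
c=load("s_w.npz");crop(c,150,170,400,360,3.1,"pics/s_w2.png")
E
```

```text
20.575 [0.4434 0.1876 0.1712] [-1.2004e+00  2.9019e+00 -1.0000e-04] [-0.29 -0.5  -0.09] 0.04997295236502913 [ 0.81  0.08 -0.48  0.   -1.   -1.6 ]
```

View pics/s_w2.png

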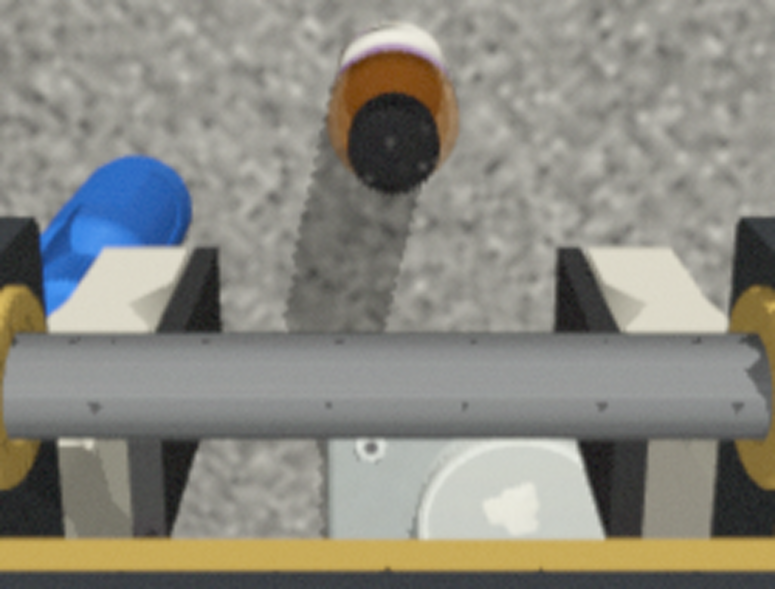

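Run:
```python
from h import *
c=load("s_w.npz");st=np.load("s_w_st.npz");Rt=R.from_rotvec(st["eef_rot"])
p=onz(c,277.0,217.3,.088);print(p,Rt.inv().apply(p-st["tool_pos"])*1000)
r=load("r_w.npz");q=onz(r,190+340.5/4-.4,180+205/4-.4,.130);print("web front top",q)
e=np.array([.7071,.7071,0]);print("web pt",q+.024*e-np.array([-.0007,.0002,0]))
```

```text
[0.44132425 0.1861856  0.088     ] [ 2.52828756  0.51966349 83.19079089]
web front top [0.47536093 0.32061028 0.13      ]
web pt [0.49303133 0.33738068 0.13      ]
```

The cap centre is (0.442,0.186), 2 mm toward the robot from the TCP and laterally centred. I'll descend and grip the cap.

Call:
{"method": "apply_moves", "body": {
  "commands": [
    [5.0,[-0.15,-0.15,-3],[0,0,0]],
    [5.0,[-0.15,-0.15,-7],[0,0,0]],
    [5.0,[-0.15,-0.15,-10.5],[0,0,0]],
    [5.0,[-0.15,-0.15,-11.4],[0,0,0]],
    [5.0,[-0.15,-0.15,-11.4],[0,0,0]]
  ],
  "grip_force": 12
}}

```text
clock: 21.2
tool_pos: [0.4416, 0.1859, 0.0569]
eef_rot: [-1.2, 2.902, -0.0]
contact_force: [-0.3, 0.1, 0.7]
finger_gap: 0.0497
```

```bash
python3 snap.py t_w wrist; python3 snap.py t_s side
python3 - <<'E'
from h import *
c=load("t_w.npz");crop(c,150,170,400,360,3.1,"pics/t_w2.png")
c=load("t_s.npz");crop(c,240,200,360,290,6,"pics/t_s2.png")
E
```

```text
21.25 [0.4419 0.1861 0.0574] [-1.2001e+00  2.9013e+00  7.0000e-04] [1.04 0.25 0.41] 0.05008986428917438 [ 0.81  0.23 -0.63  0.   -0.71 -1.6 ]
21.3 [0.442  0.1862 0.0576] [-1.1997e+00  2.9008e+00  1.2000e-03] [ 0.32 -0.77 -0.18] 0.0502760231384039 [ 0.81  0.22 -0.63  0.   -0.71 -1.6 ]
```

View pics/t_w2.png

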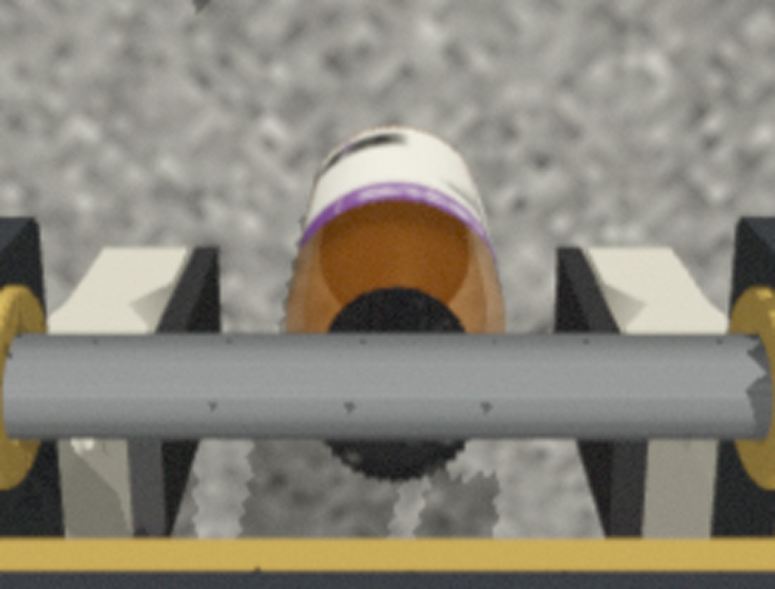

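View pics/t_s2.png

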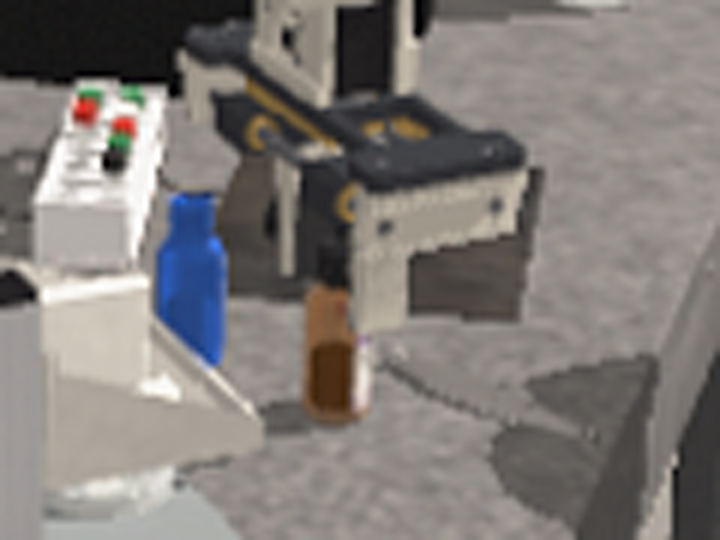

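The top disc lies at the tool axis, as predicted (row 300, column 277), so I'll close.

Call:
{"method": "apply_moves", "body": {
  "commands": [
    [1.5,[0,0,0],[0,0,0]],
    [1.5,[0,0,0],[0,0,0]],
    [1.5,[0,0,0],[0,0,0]],
    [1.5,[0,0,0],[0,0,0]],
    [1.5,[0,0,0],[0,0,0]],
    [1.5,[0,0,0.5],[0,0,0]],
    [1.5,[0,0,1.5],[0,0,0]],
    [1.5,[0,0,1.5],[0,0,0]]
  ]
}}

```text
clock: 22.3
tool_pos: [0.4414, 0.1856, 0.072]
eef_rot: [-1.199, 2.902, 0.001]
contact_force: [-0.3, 0.1, -0.8]
finger_gap: 0.0328
```

```bash
python3 snap.py u_s side; python3 snap.py u_w wrist;python3 - <<'E'
from h import *
c=load("u_s.npz");crop(c,240,200,360,290,6,"pics/u_s2.png")
E
```

```text
22.35 [0.4412 0.1854 0.0715] [-1.1995e+00  2.9025e+00  7.0000e-04] [ 0.23  0.24 -1.7 ] 0.03257000459693749 [ 0.81  0.2  -0.62 -0.   -0.75 -1.6 ]
22.4 [0.441  0.1852 0.0712] [-1.1996e+00  2.9031e+00  4.0000e-04] [-0.33  0.25 -1.26] 0.033071244870747536 [ 0.81  0.2  -0.62 -0.   -0.75 -1.6 ]
```

View pics/u_s2.png

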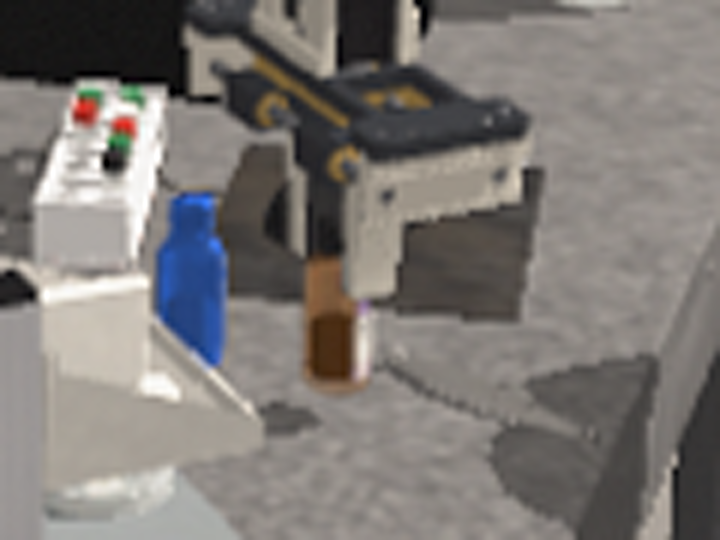

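View pics/u_w.png

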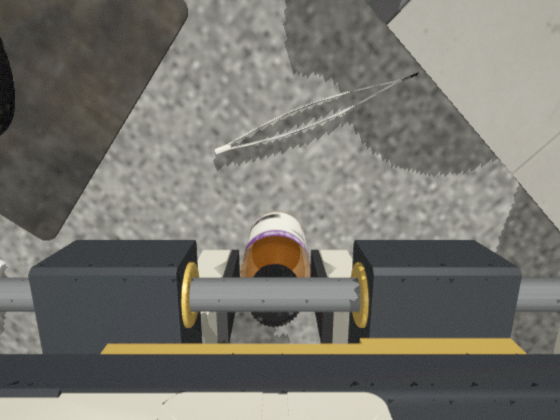

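The gap is 33 mm, so the fingertips hold the shoulder of the body rather than the cap. It is upright but shallow. I'll set it back down and regrip on the cap, 9 mm higher.

Call:
{"method": "apply_moves", "body": {
  "commands": [
    [1.5,[0,0,-1.0],[0,0,0]],
    [1.5,[0,0,-1.4],[0,0,0]],
    [1.5,[0,0,-1.48],[0,0,0]],
    [1.5,[0,0,-1.48],[0,0,0]],
    [4.5,[0,0,-1.48],[0,0,0]],
    [4.5,[0,0,-1.48],[0,0,0]],
    [4.5,[0,0,-0.5],[0,0,0]],
    [4.5,[0,0,-0.5],[0,0,0]],
    [1.0,[0,0,-0.5],[0,0,0]],
    [1.0,[0,0,-0.5],[0,0,0]],
    [1.0,[0,0,-0.5],[0,0,0]],
    [1.0,[0,0,-0.5],[0,0,0]]
  ]
}}

```text
clock: 23.9
tool_pos: [0.4409, 0.1852, 0.066]
eef_rot: [1.2, -2.903, 0.0]
contact_force: [-0.1, 0.5, 1.0]
finger_gap: 0.0326
```

Call:
{"method": "apply_moves", "body": {
  "commands": [
    [1.0,[0,0,0],[0,0,0]],
    [1.0,[0,0,0.5],[0,0,0]],
    [1.0,[0,0,1.5],[0,0,0]],
    [1.0,[0,0,1.5],[0,0,0]]
  ]
}}

```text
clock: 24.4
tool_pos: [0.4415, 0.1857, 0.0821]
eef_rot: [-1.199, 2.902, 0.001]
contact_force: [-0.8, -0.2, -1.1]
finger_gap: 0.0322
```

```bash
python3 snap.py v_s side; python3 snap.py v_w wrist;python3 - <<'E'
from h import *
c=load("v_s.npz");crop(c,240,200,360,290,6,"pics/v_s2.png")
E
```

```text
24.45 [0.4412 0.1855 0.0817] [-1.1994e+00  2.9023e+00  9.0000e-04] [ 0.57 -0.26 -0.96] 0.03249638184790897 [ 0.81  0.19 -0.6  -0.   -0.78 -1.6 ]
24.5 [0.441  0.1853 0.0813] [-1.1995e+00  2.9029e+00  6.0000e-04] [ 0.28 -0.14 -0.72] 0.032589986731566 [ 0.81  0.19 -0.6  -0.   -0.78 -1.6 ]
```

View pics/v_s2.png

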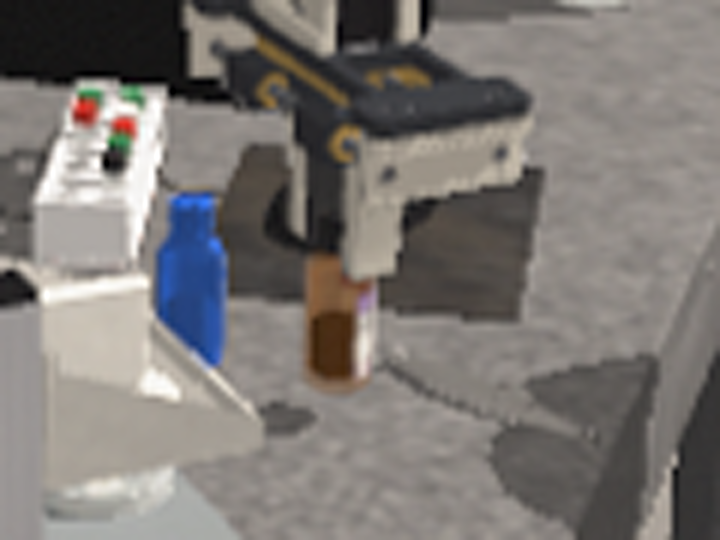

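View pics/v_w.png

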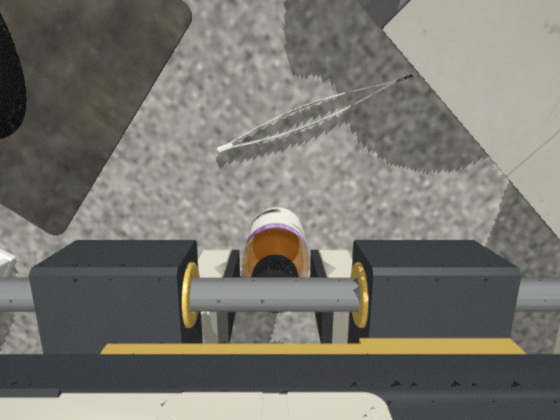

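It is still at 32.6 mm, so the shoulder is higher than stated (about 66 mm by the side picture). The first, deeper grip had more overlap. I'll set it down and return to that height (TCP 0.056).

Call:
{"method": "apply_moves", "body": {
  "commands": [
    [1.0,[0,0,-1.0],[0,0,0]],
    [1.0,[0,0,-1.4],[0,0,0]],
    [1.0,[0,0,-1.48],[0,0,0]],
    [1.0,[0,0,-1.5],[0,0,0]],
    [5,[0,0,-1.5],[0,0,0]],
    [5,[0,0,-1.5],[0,0,0]],
    [5,[0,0,-2.0],[0,0,0]],
    [5,[0,0,-2.55],[0,0,0]],
    [5,[0,0,-2.55],[0,0,0]]
  ]
}}

```text
clock: 25.62
tool_pos: [0.4406, 0.1849, 0.0549]
eef_rot: [1.199, -2.902, 0.001]
contact_force: [0.3, 0.2, 0.2]
finger_gap: 0.0501
```

```bash
python3 snap.py w_w wrist; python3 snap.py w_s side
python3 - <<'E'
from h import *
c=load("w_s.npz");crop(c,240,200,360,290,6,"pics/w_s2.png")
c=load("w_w.npz");crop(c,150,170,400,360,3.1,"pics/w_w2.png")
E
```

```text
25.675 [0.4407 0.185  0.0552] [ 1.1995e+00 -2.9027e+00  6.0000e-04] [ 0.39 -0.24  0.3 ] 0.05023498631337824 [ 0.81  0.23 -0.63 -0.   -0.71 -1.6 ]
25.725 [0.4409 0.1851 0.0554] [ 1.1998e+00 -2.9031e+00  3.0000e-04] [-0.45 -0.56 -0.54] 0.04933868592295643 [ 0.81  0.23 -0.63  0.   -0.71 -1.6 ]
```

View pics/w_w2.png

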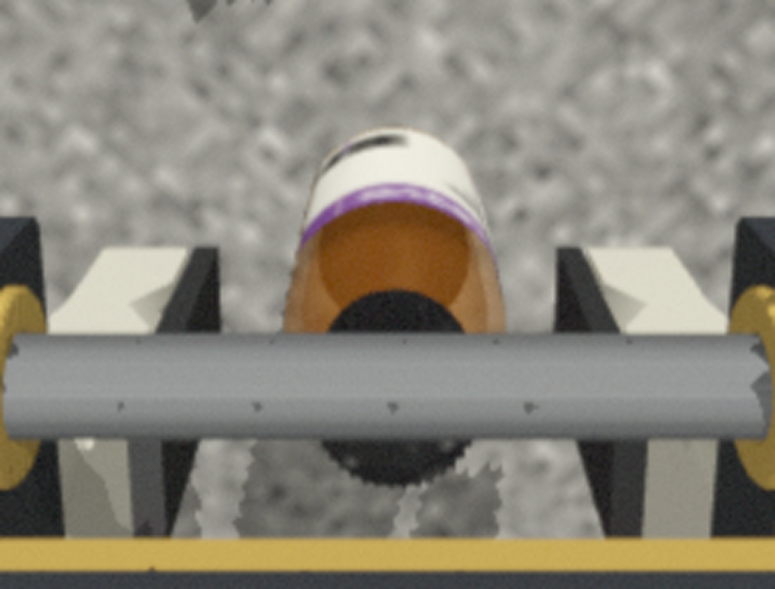

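View pics/w_s2.png

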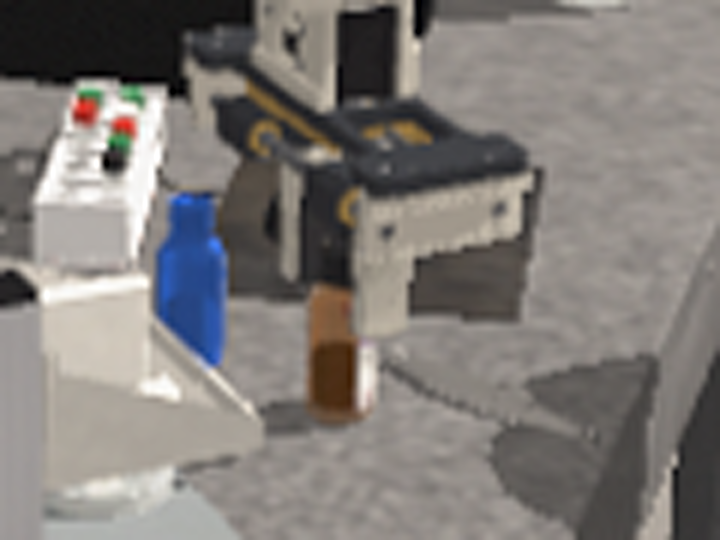

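It stands upright and centred. I'll close and lift.

Call:
{"method": "apply_moves", "body": {
  "commands": [
    [1.5,[0,0,0],[0,0,0]],
    [1.5,[0,0,0],[0,0,0]],
    [1.5,[0,0,0],[0,0,0]],
    [1.5,[0,0,0],[0,0,0]],
    [1.5,[0,0,1],[0,0,0]],
    [1.5,[0,0,4],[0,0,0]],
    [1.5,[0,0,8],[0,0,0]],
    [1.5,[0,0,12],[0,0,0]],
    [1.5,[0,0,16],[0,0,0]],
    [1.5,[0,0,17.5],[0,0,0]],
    [1.5,[0,0,17.5],[0,0,0]]
  ],
  "grip_force": 15
}}

```text
clock: 27.1
tool_pos: [0.4411, 0.1854, 0.2314]
eef_rot: [-1.199, 2.902, 0.002]
contact_force: [-0.5, 0.3, -1.7]
finger_gap: 0.0325
```

```bash
python3 snap.py x_s side
python3 - <<'E'
from h import *
c=load("x_s.npz");crop(c,220,160,360,290,5,"pics/x_s2.png")
E
```

```text
27.15 [0.4405 0.1851 0.2301] [ 1.1995e+00 -2.9033e+00 -7.0000e-04] [-0.76 -0.01 -1.13] 0.03257902544356854 [ 0.81  0.03 -0.4  -0.   -1.14 -1.6 ]
```

View pics/x_s2.png

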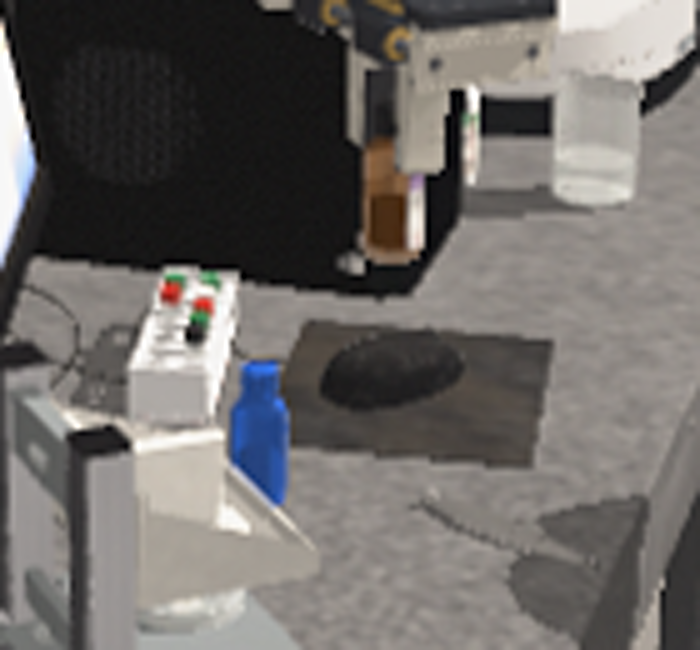

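The bottle is upright in the grip, so I'll carry it over the left bay.

Call:
{"method": "apply_moves", "body": {
  "commands": [
    [1.5,[0.4,2,0],[0,0,0]],
    [1.5,[1.2,6,0],[0,0,0]],
    [1.5,[2.1,10.5,0],[0,0,0]],
    [1.5,[3.0,15,0],[0,0,0]],
    [1.5,[3.6,18,0],[0,0,0]],
    [1.5,[3.84,19.13,0],[0,0,0]],
    [1.5,[3.84,19.13,-1],[0,0,0]],
    [1.5,[3.84,19.13,-1.5],[0,0,0]],
    [1.5,[3.84,19.13,-1.5],[0,0,0]]
  ]
}}

```text
clock: 28.28
tool_pos: [0.479, 0.3753, 0.215]
eef_rot: [1.198, -2.903, 0.001]
contact_force: [0.2, -0.1, 0.2]
finger_gap: 0.0326
```

```bash
python3 snap.py y_s side;python3 snap.py y_w wrist
python3 - <<'E'
from h import *
c=load("y_s.npz");crop(c,200,180,310,310,4.6,"pics/y_s2.png")
c=load("y_w.npz");crop(c,150,150,400,350,3,"pics/y_w2.png")
E
```

```text
28.325 [0.4793 0.3757 0.2156] [ 1.1989e+00 -2.9037e+00  2.0000e-04] [-0.95  0.29  0.1 ] 0.032495493145580936 [ 0.99  0.26 -0.16  0.   -1.16 -1.77]
28.375 [0.4795 0.3759 0.216 ] [-1.1989e+00  2.9033e+00  4.0000e-04] [ 0.18  0.14 -0.09] 0.03238092965017777 [ 0.99  0.26 -0.16  0.   -1.16 -1.77]
```

View pics/y_s2.png

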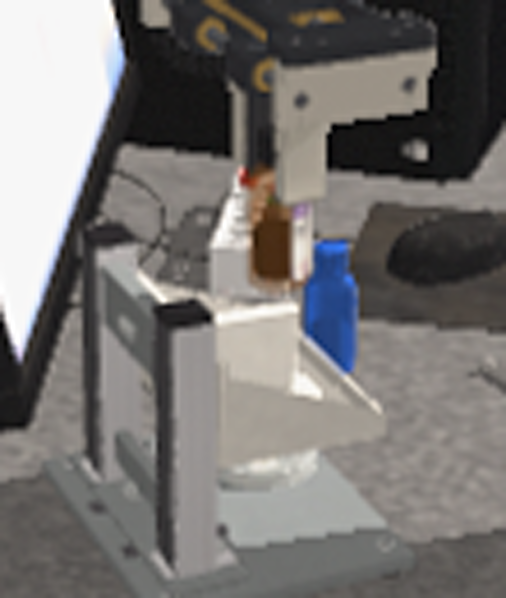

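View pics/y_w2.png

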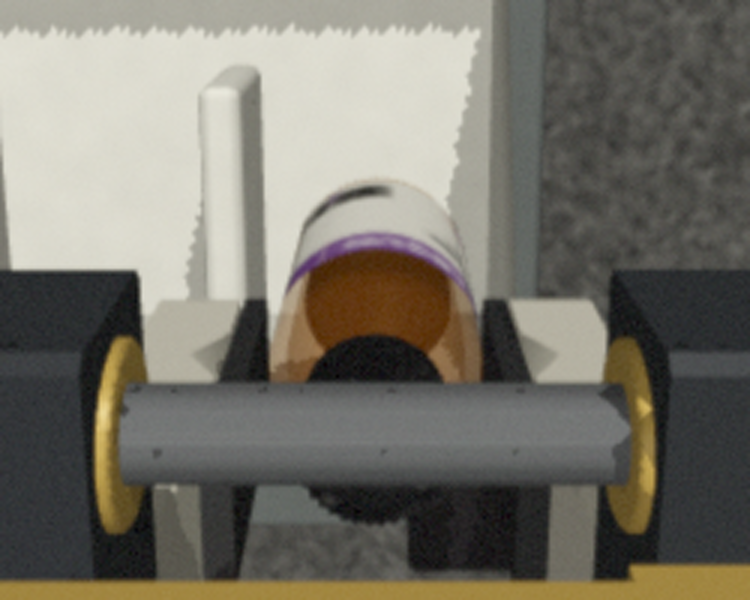

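The bottle is laterally between the web and the left side. Lowering.

Call:
{"method": "apply_moves", "body": {
  "commands": [
    [1.5,[0,0,-1.5],[0,0,0]],
    [1.5,[0,0,-3],[0,0,0]],
    [1.5,[0,0,-4.5],[0,0,0]],
    [1.5,[0,0,-6],[0,0,0]],
    [1.5,[0,0,-7],[0,0,0]],
    [1.5,[0,0,-7.3],[0,0,0]],
    [1.5,[0,0,-7.3],[0,0,0]]
  ]
}}

```text
clock: 29.25
tool_pos: [0.4795, 0.3766, 0.1426]
eef_rot: [-1.2, 2.903, -0.0]
contact_force: [-1.0, -0.3, -0.4]
finger_gap: 0.0327
```

```bash
python3 snap.py z_s side;python3 - <<'E'
from h import *
c=load("z_s.npz");crop(c,200,180,310,310,4.6,"pics/z_s2.png")
E
```

```text
29.3 [0.4796 0.3767 0.1429] [-1.1999e+00  2.9027e+00  3.0000e-04] [ 0.01 -0.45 -0.29] 0.032576228961416036 [ 0.99  0.32 -0.25  0.   -1.   -1.77]
```

View pics/z_s2.png

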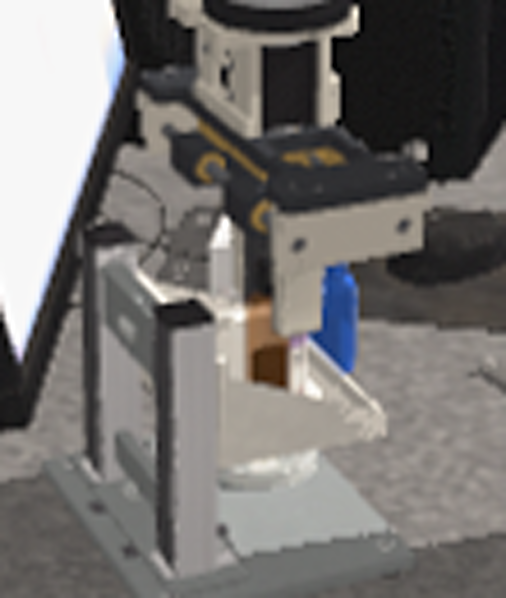

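Call:
{"method": "apply_moves", "body": {
  "commands": [
    [1.5,[0,0,-0.2],[0,0,0]],
    [1.5,[0,0,-0.35],[0,0,0]],
    [1.5,[0,0,-0.45],[0,0,0]],
    [1.5,[0,0,-0.5],[0,0,0]],
    [1.5,[0,0,-0.5],[0,0,0]]
  ]
}}

```text
clock: 29.92
tool_pos: [0.4793, 0.3765, 0.1375]
eef_rot: [1.2, -2.903, 0.0]
contact_force: [0.6, 1.2, -0.0]
finger_gap: 0.0322
```

Call:
{"method": "apply_moves", "body": {
  "commands": [
    [1.5,[0,0,-0.05],[0,0,0]],
    [1.5,[0,0,-0.1],[0,0,0]],
    [1.5,[0,0,-0.1],[0,0,0]],
    [1.5,[0,0,-0.1],[0,0,0]]
  ]
}}

```text
clock: 30.42
tool_pos: [0.4793, 0.3765, 0.1365]
eef_rot: [1.2, -2.903, 0.0]
contact_force: [-0.5, -0.1, -0.6]
finger_gap: 0.033
```

Call:
{"method": "apply_moves", "body": {
  "commands": [
    [1.5,[0,0,-0.05],[0,0,0]],
    [1.5,[0,0,-0.1],[0,0,0]],
    [1.5,[0,0,-0.1],[0,0,0]],
    [1.5,[0,0,-0.1],[0,0,0]]
  ]
}}

```text
clock: 30.92
tool_pos: [0.4795, 0.3767, 0.1361]
eef_rot: [-1.2, 2.903, 0.0]
contact_force: [-1.0, -1.0, 5.4]
finger_gap: 0.0326
```

```bash
python3 - <<'E'
from workcell import status
for i in range(3): print(status.observe()["contact_force"].round(2))
E
python3 snap.py z2 side; python3 snap.py z3 wrist
python3 - <<'E'
from h import *
c=load("z2.npz");crop(c,200,180,310,310,4.6,"pics/z2b.png")
E
```

```text
[-1.02 -0.95  5.37]
[-1.02 -0.95  5.37]
[-1.02 -0.95  5.37]
30.975 [0.4795 0.3767 0.1362] [-1.2000e+00  2.9025e+00  3.0000e-04] [-1.58 -0.08  5.25] 0.03270516341788316 [ 0.99  0.32 -0.26  0.   -0.99 -1.77]
31.025 [0.4796 0.3767 0.1362] [-1.1998e+00  2.9026e+00  4.0000e-04] [-1.19 -0.33  5.62] 0.03243282942730081 [ 0.99  0.32 -0.26  0.   -0.99 -1.77]
```

View pics/z2b.png

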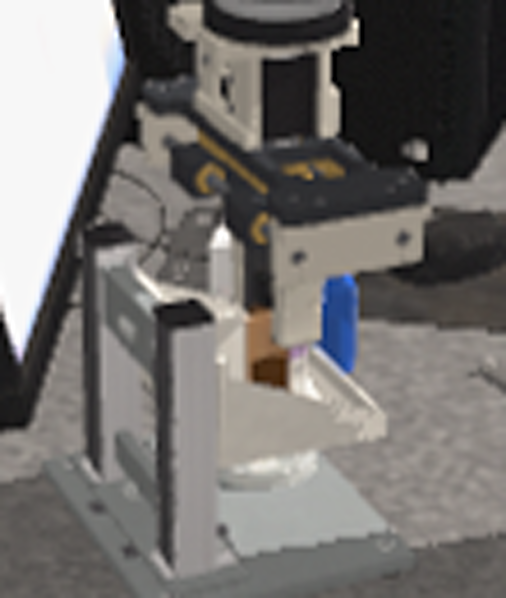

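View pics/z3.png

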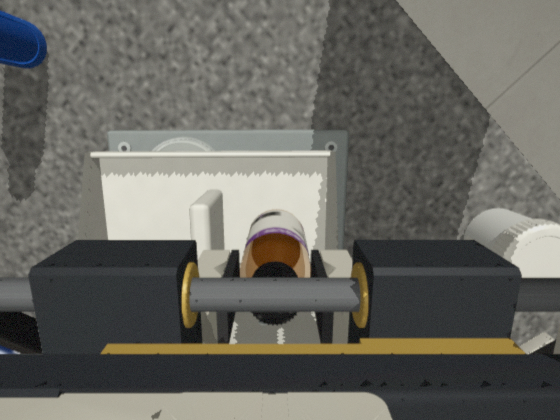

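The bottle is on the floor, with a 5 N reaction at z 0.136 (0.137 expected). I'll relax slightly, open gently, and rise straight up.

Call:
{"method": "apply_moves", "body": {
  "commands": [
    [1.5,[0,0,0.05],[0,0,0]],
    [3.6,[0,0,0.05],[0,0,0]],
    [4.2,[0,0,0.05],[0,0,0]],
    [4.6,[0,0,0.05],[0,0,0]],
    [4.6,[0,0,0.05],[0,0,0]],
    [4.6,[0,0,1],[0,0,0]],
    [4.6,[0,0,3],[0,0,0]],
    [4.6,[0,0,6],[0,0,0]],
    [4.6,[0,0,10],[0,0,0]],
    [4.6,[-4,-4,14],[0,0,0]],
    [4.6,[-8,-8,16],[0,0,0]],
    [4.6,[-8,-8,16],[0,0,0]]
  ]
}}

```text
clock: 32.52
tool_pos: [0.3982, 0.295, 0.2995]
eef_rot: [-1.198, 2.898, 0.006]
contact_force: [-0.1, 0.9, 0.3]
finger_gap: 0.0464
```

```bash
python3 snap.py aa_s side;python3 snap.py aa_w wrist;python3 snap.py aa_t top
python3 - <<'E'
from h import *
c=load("aa_s.npz");crop(c,190,200,310,310,5.4,"pics/aa_s2.png")
c=load("aa_w.npz");crop(c,150,150,400,350,3,"pics/aa_w2.png")
E
```

```text
32.575 [0.3987 0.2957 0.2985] [-1.1989  2.8992  0.0048] [-1.15 -0.48  0.23] 0.04591441283299832 [ 1.04  0.02 -0.26  0.   -1.3  -1.82]
32.625 [0.3992 0.2963 0.2974] [-1.1993  2.9006  0.0032] [-0.22  0.53 -0.05] 0.04604927429521316 [ 1.03  0.02 -0.25  0.   -1.29 -1.82]
32.675 [0.3994 0.2967 0.2963] [-1.1998e+00  2.9021e+00  1.5000e-03] [-0.55  0.62 -1.46] 0.04583851623009773 [ 1.03  0.02 -0.25  0.   -1.29 -1.82]
```

View pics/aa_s2.png

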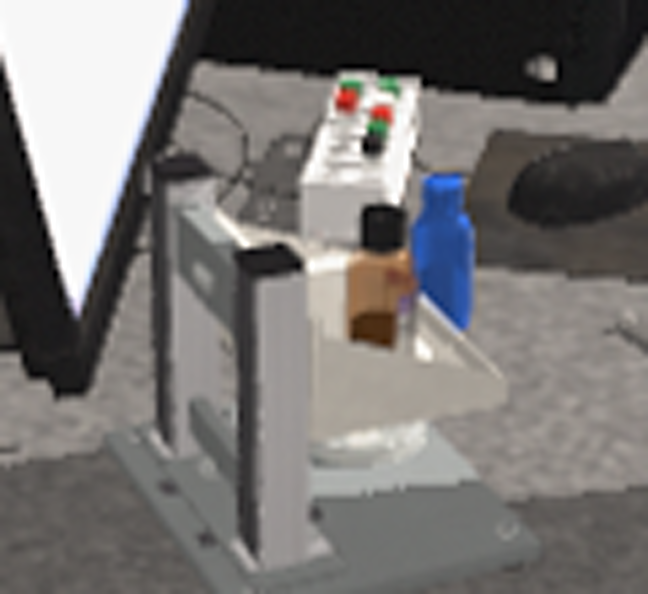

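View pics/aa_w.png

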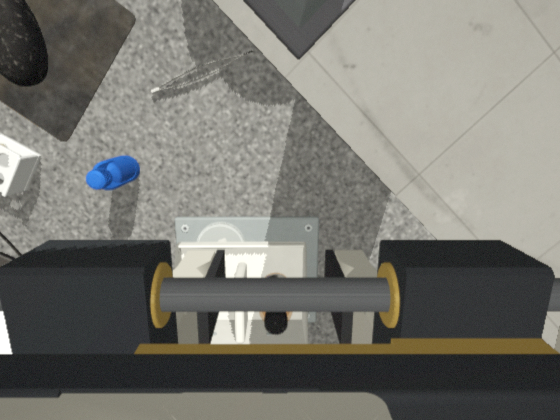

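View pics/aa_t.png

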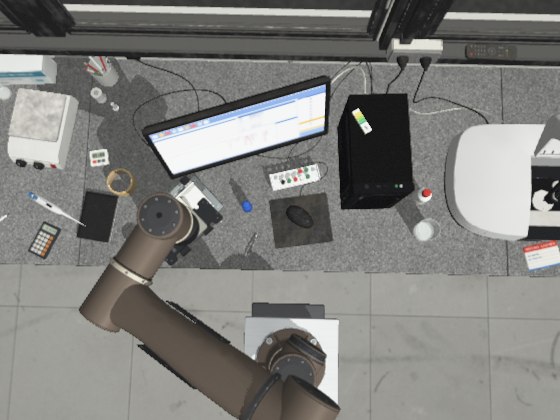

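The bottle stands upright in the left bay, the shelf is home, and the bystanders are in place. A last numeric check, then I'll hand in.

Run:
```python
from h import *
from workcell import eyes,status,manip
c=eyes.capture("side");o=load("y_s.npz");b=load("x_s.npz")
P=cloud(c)
im=c["pixels"].astype(int)
k=((im[...,2]-im[...,0])>35)&(im[...,2]>70);k[:,:240]=0;k[:,280:]=0;k[:235]=0;k[:275];k[275:]=0
q=P[k];print("brown px",k.sum(),np.median(q,0).round(3))
k=(im.max(2)<50);k[:,:250]=0;k[:,270:]=0;k[:236]=0;k[248:]=0
q=P[k];print("cap",k.sum(),np.median(q,0).round(3),q[:,2].max().round(3))
print(proj(c,[[.4793,.3765,.170],[.4793,.3765,.082]]))
s=status.observe();print(s["clock"],s["tool_pos"],s["contact_force"].round(2))
print(manip.close_job())
```

```text
brown px 171 [0.474 0.391 0.133]
cap 57 [0.473 0.383 0.161] 0.167
[[259.21159484 236.74253237]
 [259.07821807 269.41453138]]
32.725 [0.39957037 0.29685277 0.29553864] [-1.17  0.18 -0.27]
the job is handed in; nothing more can be done
None
```

The shelf is up on the rack with its catch locked, and the brown dropper bottle stands upright in its left bay. I handed the job in at about 33 s of the 72 s; it gave no verdict.

**Shelf**
- I gripped the web 12 mm further forward than the given point, to keep the gripper clear of the beaker. I measured the frame's actual position from its slots.
- The claws entered without resistance. The press down met about 10 N of catch resistance and ended at a hard stop within 0.3 mm of the expected home height; forces on the tool stayed around 16 N or less.
- A test pull upward was resisted with about 12 N beyond the shelf's weight, so the catch has snapped over. I did not see the bolt clearly in the last pictures; that pull is my main evidence.
- After release, depth readings put the web top, floor and back plate top within 2 mm of home height.

**Bottle**
- My first two grips held only the shoulder (32–33 mm gap). The bottle's body reaches higher than the stated 60 mm, so I set it down each time and re-gripped at the first, lower height.
- It touched the bay floor 1 mm below the expected height. The last side picture shows it upright, with the cap top at 0.167 m (0.170 m expected).

In the last pictures the bystanders in view and the blue look-alike appear undisturbed. I compared positions by eye, not by measurement. The arm was clear of everything at hand-in.

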